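Stack the stencil plates on their stand and lock them in

TASK

Put the loose plywood stencil plates away on their stand: pinch in both side tabs of the grey retainer panel, lift it off and park it lying flat on the cork mat, released, before stacking anything. Then lower every stencil plate that is on the table over the three posts, fully home, the longest at the bottom and the shortest on top, and finally put the retainer back over the posts until it sits fully home with both tabs sprung out under the catches. Leave the other sewing things where they are.

Things in the scene. Friction and masses are not known exactly. Their poses are not given: they have to be found in the camera images.
- stand: Aluminium stencil stand fixed on the table: base 160 x 110 x 12 mm, origin at the centre of its underside, z up. Three steel posts at (x, y) = (-28, +13), (-28, -13) and (+28, 0) mm in its frame: two at its -x end, one at its +x end. Four catch uprights near its corners; its long sides between them (x from -38 to +38 mm) are open for fingers.
- post_single (a point): tip of the stand's single post, at (28, 0, 84) mm in the stand's frame. Heights in that frame, each post: foot 24 mm across up to z = 24 (seat of the lowest plate); shank 16 mm across up to 58, narrowing to 14 mm at a shoulder at z = 63 (the retainer's seat); then a pin 9 mm across, tapering from z = 76 to a 4 mm tip at 84.
- catch (a point): one of the stand's four catch lips, at (44, 34.5, 82) mm in the stand's frame: inner edge, underside. The uprights stand at x = +-44 mm (12 mm long in x), y = +-39.5 to +-47.5 mm, up to z = 87 mm; the lip on each reaches inward to y = +-34.5 mm, its underside at z = 82 mm.
- retainer: Grey plastic retainer panel, 100 x 44 x 8 mm, a 26 mm wide tongue sticking out 16 mm at its +x end, 140 g; origin at the centre of the 100 x 44 mm underside, z up. Three 11.5 mm holes in the posts' pattern, single hole at the tongue end: its x axis goes along the stand's. Starts clipped on the stand, origin at z = 63 mm there. Upright sprung tabs along both long sides lock it.
- tab_pads (a point): point of the retainer midway between its two tab pads, 24 mm above its origin. Pads: 40 mm long in x, 10 to 38 mm above the origin, outer faces at y = +-31 mm at rest, +-24 mm pressed. Pinch both across y from above (62 mm closing to 48), fingertips 11 to 14 mm above the panel's origin, and lift or lower the panel so held.
- hook (a point): one of the retainer's four square hooks (on the tabs, x = +-44 mm), at rest at (44, 38, 15) mm in its frame: outer top edge. Hooks span 9 to 15 mm above its origin, reach y = +-38 mm at rest (under the lips), +-31 mm pressed in (past the lips). Unpressed they pass the lips neither up nor down: keep both tabs pinched when lifting off and lowering on; let go, they spring out under the lips.
- tab_left (a joint): how far the retainer's tab on its +y side is pressed inward, m: 0 at rest, 0.007 fully in (stop). Spring, about 4 N to start and 12 N fully in.
- tab_right (a joint): the same for the tab on the retainer's -y side.
- mat: cork mat fixed flat on the table, 150 (x) x 92 (y) x 4 mm, origin at the centre of its underside: the parking place for the retainer.
- plate_large: Large plywood stencil plate, 170 x 60 x 12 mm, with a tongue 34 mm wide sticking out 13 mm at its +x end; about 130 g, flat on the table. Origin at the middle of the 170 x 60 mm underside, z up. Three 19 mm holes in the posts' pattern, the single one at the tongue end: tongue to the stand's +x end. Grip across the 60 mm width near the middle. May be absent.
- plate_medium: Medium plywood stencil plate, 130 x 60 x 12 mm, with a tongue 34 mm wide sticking out 13 mm at its +x end; about 100 g, flat on the table. Origin at the middle of the 130 x 60 mm underside, z up. Three 19 mm holes in the posts' pattern, the single one at the tongue end: tongue to the stand's +x end. Grip across the 60 mm width near the middle. May be absent.
- plate_small: Small plywood stencil plate, 90 x 60 x 12 mm, with a tongue 34 mm wide sticking out 13 mm at its +x end; about 70 g, flat on the table. Origin at the middle of the 90 x 60 mm underside, z up. Three 19 mm holes in the posts' pattern, the single one at the tongue end: tongue to the stand's +x end. Grip across the 60 mm width near the middle. May be absent.
- spool: Thread spool, 34 mm across, 48 mm high, a loose bystander to leave where it is; origin at the centre of its underside.
- pincushion: Round red pincushion, 60 mm across, 22 mm high, pins to 45 mm, a loose bystander to leave where it is; origin at the centre of its underside.
- glue: Glue bottle, 44 mm across, 110 mm high, a loose bystander to leave where it is; origin at the centre of its underside.
- dish: Flat white plastic dish, 170 mm across, 22 mm high, a loose bystander to leave where it is; origin at the centre of its underside.
- scissors: Pair of scissors lying flat, 165 mm long, a loose bystander to leave where it is; origin at the middle of its length, on its underside.
- thread_cone: White thread cone, 66 mm across, 130 mm high, a loose bystander to leave where it is; origin at the centre of its underside.
- chalk_tin: Flat steel tin, 90 x 60 x 25 mm, a loose bystander to leave where it is; origin at the centre of its underside.
Things that resemble listed ones, but are neither listed nor needed, are in the scene too. Several things have the shape of the mat; the one meant has the colours described above.

How it is judged:
By the outcome, as a careful person would: the job done as asked, in the order asked, and still so for the second after the job is handed in, with the robot touching nothing.
Of plate_large, plate_medium, plate_small only 2 to 3 are there at a start; the rules pass over those that are not, and their reading is None.
At some moment in a run one of plate_large, plate_medium, plate_small may be knocked a few centimetres aside while the robot is not near it.
It also fails if it takes over 208 s, if anything falls off the work surface, if the arm or the gripper's body presses on something with over 40 N, if the wrist force passes 120 N, or if a joint passes its speed limit or range.

ROBOT

A 7-joint arm with a two-finger parallel gripper is mounted at the origin on the work surface. World frame = base frame: x ahead of the robot, y to its left, z up, the work surface at z = 0. Lengths are in m, angles in rad, forces in N, time in s.
With the tool pointing down it reaches from about 0.4 to 0.75 m from the base axis. Payload 19.5 kg.
Tool frame: the origin (TCP) lies between the finger pads; the fingertips stand 14 mm ahead of it and the grasp point (between the pads) lies 5 mm behind it; z points along the fingers, y is the line along which they close (so a half turn about z gives the same grasp; the last joint's range is limited). The gripper opens to 85 mm and grips with 20 to 120 N. Pads are 22 mm wide; open, the fingers measure 114 mm over their backs; the gripper's body (76 mm by 85 mm) begins 54 mm behind the grasp point. The pads swing forward as they close: fully open they stand 13 mm farther back than shut.
Start: joints at [-1.162, 0.707, -0.028, 1.485, 0.022, 0.951, -0.075], TCP at [0.251, 0.518, 0.245] pointing down, gripper open.
Joint ranges: [-2.71, 2.71], [-0.32, 2.16], [-1.57, 1.52], [0, 2.45], [-1.46, 4.6], [0, 2.02], [-2.83, 2.83]. Speed limits (rad/s): [1.89, 1.89, 2.57, 2.57, 3.01, 3.01, 3.01].

INTERFACE

Orientations are given as a unit quaternion [x, y, z, w].
In Python, from cell import manip, read_camera gives the robot as it stands.
- The arm moves only by the tool step_arm, never from a script. Its argument "plan" is a list of rows, each a list of 2 entries, a list of its own where there are three numbers: the shift along the tool's x, y, z in mm, then the turn about the tool's z in degrees. A call has 1 to 10 rows; each row shifts and turns the commanded pose from where the row before left it, along the tool's axes as they then stand; what a row does not reach is not made up. A row lasts 1/8 s, in which the tool goes at most 62.5 mm and 10.7 degrees, less where a joint would pass 70% of its speed; a pose out of reach is approached as far as the arm can. A call is refused whole if a number of a shift passes 62.5 or a number of a turn 10.7, either way. A call with a gripper value outside its range is refused whole. "grip" is the opening in per cent of the stroke, from 0 (shut) to 100 (fully open), set as the call begins (left out, the last holds). The fingers move at their own pace and stop on an object; "force" is the grip in N (left out, the last holds). Time passes only in rows, so rows that do not move let the fingers close. It gives the time, the measured TCP pose, the force, the opening and the grip force at its end, in the units of the state.
- manip.get_obs(): the state, without advancing time (a new reading comes with each control period).
- read_camera(name): name is "side" or "top" or "wrist"; returns a dict with "color" (384x512x3 uint8, blue, green, red), "K" (3x3 intrinsics, pixels), "cam_to_world" (4x4, takes a point from camera to world coordinates). Camera axes: x right, y up, looking along -z (the intrinsics and any distortion apply to the point x, -y, -z); pixel columns grow to the right and rows downward; lengths in m; the calibration is good to about 2 mm. A picture is of the moment at which its call begins. There is no depth.
- manip.hand_in(): hands the job in; it is judged then, once.
The state is a dict: "time": time; "q": joint angles; "joint_velocities": joint speeds; "joint_torque": joint torques, N m; "tool_pos": TCP position; "eef_rot": TCP orientation; "force": force on the tool from outside, world axes, zero at the start; "moment": the same for the moment, N m; "grip_width": finger opening in m; "grasp_force": force on a finger pad.
Only numpy, scipy, OpenCV 4.12 (cv2) and the standard library are available. Lean on these libraries where they do the work, as an engineer would, in place of code of your own. Each camera call takes 0.05 s, during which the arm holds its last target. There are 200 camera calls.

## Working session

There is one attempt and no reset: what is moved stays moved. The work goes in short steps, Python scripts to look and compute and a tool call to move; the robot and the scene stay as the last step left them, time stands still between calls to the robot, and variables do not carry over. Pictures are saved under pics/ and viewed, at most 14 in all, crops included, and the job is handed in when it is done.

Besides the shell and the picture viewer there is one more tool, called by a JSON object that holds its "api" and its "payload", one argument or row to a line. step_arm: Moves the arm, as the interface text tells. Its arguments: {"type":"object","properties":{"plan":{"type":"array"},"grip":{"type":"number"},"force":{"type":"number"}},"required":["plan"]}

```bash
mkdir -p pics; ls; cat > h.py <<'E'
import numpy as np, cv2
from cell import manip, read_camera
from scipy.spatial.transform import Rotation as R
def ray(c,u,v):
    K=c['K'];T=np.array(c['cam_to_world']);d=np.linalg.inv(K)@[u,v,1.];d=np.array([d[0],-d[1],-d[2]])
    return T[:3,3],T[:3,:3]@d
def onz(c,u,v,z):
    o,d=ray(c,u,v);return o+d*(z-o[2])/d[2]
def proj(c,p):
    T=np.array(c['cam_to_world']);q=T[:3,:3].T@(np.array(p)-T[:3,3]);q=np.array([q[0],-q[1],-q[2]]);a=c['K']@q;return a[:2]/a[2]
E
python3 - <<'E'
from h import *
for n in ('top','side'):
    c=read_camera(n);print(n,{k:(v if k!='color' else v.shape) for k,v in c.items()})
    np.save(f'{n}0.npy',c,allow_pickle=True)
    cv2.imwrite(f'pics/{n}0.png',cv2.resize(c['color'],(768,576)))
o=manip.get_obs();print(o)
E
```

```text
pics
top {'color': (384, 512, 3), 'K': array([[440.26759386,   0.        , 257.1160544 ],
       [  0.        , 440.26759386, 195.79444646],
       [  0.        ,   0.        ,   1.        ]]), 'cam_to_world': array([[ 0.02804915,  0.98253498, -0.1839518 ,  0.23560971],
       [-0.99953957,  0.02543806, -0.01653942,  0.01057696],
       [-0.01157118,  0.18433102,  0.9827961 ,  1.46383404],
       [ 0.        ,  0.        ,  0.        ,  1.        ]])}
side {'color': (384, 512, 3), 'K': array([[362.57519996,   0.        , 262.17589568],
       [  0.        , 362.57519996, 196.40135435],
       [  0.        ,   0.        ,   1.        ]]), 'cam_to_world': array([[ 0.68291867,  0.53284649, -0.49969662,  0.028688  ],
       [-0.73043597,  0.5067564 , -0.45788781, -0.41635099],
       [ 0.00924054,  0.67769652,  0.73528365,  0.79753954],
       [ 0.        ,  0.        ,  0.        ,  1.        ]])}
{'time': 0.1, 'q': array([-1.16174517,  0.70701326, -0.02759882,  1.48495053,  0.02200058,
        0.95091455, -0.07551441]), 'joint_velocities': array([-0.00137726, -0.00235149,  0.00208822, -0.00226883, -0.00116584,
        0.00069507,  0.00040834]), 'joint_torque': array([ 2.54283128e-03, -8.84296274e+01,  1.23718634e+00, -2.36456090e+01,
        1.72522111e-02,  4.96207314e-03,  5.47797890e-05]), 'tool_pos': array([0.25040314, 0.5173619 , 0.24489057]), 'eef_rot': array([ 2.23486399e-01,  9.74706924e-01, -4.83451342e-04, -8.90270525e-05]), 'force': array([-0.13347403, -0.16875458,  0.41083701]), 'moment': array([-0.02322687,  0.02330256,  0.02936397]), 'grasp_force': 0.0, 'grip_width': 0.08517622177816357}
```

View pics/top0.png

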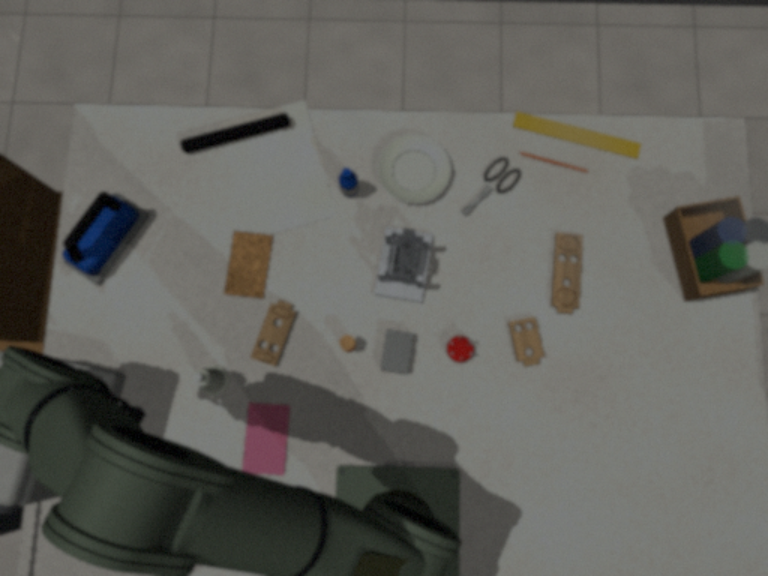

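View pics/side0.png

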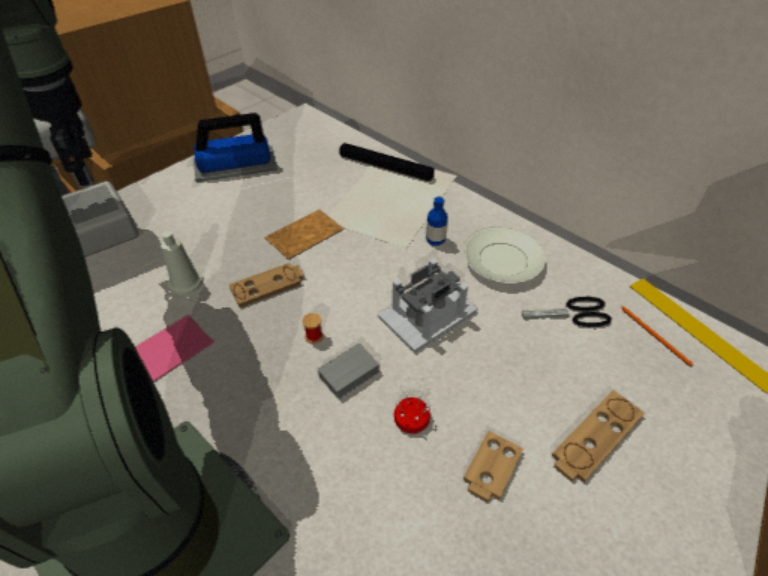

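The top view shows the three plates: medium at (273,333), small at (526,341) and large at (566,272). The stand with the clipped retainer is at (405,265). There are two mat-shaped things: brown cork at (248,264) and pink at (266,438). The brown one fits "cork". The thread cone is near (215,385).

```bash
python3 - <<'E'
from h import *
c=np.load('top0.npy',allow_pickle=True).item();im=c['color']
hsv=cv2.cvtColor(im,cv2.COLOR_BGR2HSV)
m=cv2.inRange(hsv,(8,70,60),(22,255,255))
n,l,s,ct=cv2.connectedComponentsWithStats(m)
for i in range(1,n):
    if s[i,4]<150: continue
    cn=cv2.findContours((l==i).astype('uint8'),cv2.RETR_CCOMP,cv2.CHAIN_APPROX_NONE)
    ext=max(cn[0],key=cv2.contourArea)
    pts=np.array([onz(c,*p[0],0.012)[:2] for p in ext])*1000
    r=cv2.minAreaRect(pts.astype('float32'))
    holes=[np.round(onz(c,*(cv2.minEnclosingCircle(h)[0]),0.012)[:2]*1000) for h,hi in zip(cn[0],cn[1][0]) if hi[3]>=0 and len(h)>3]
    print(ct[i].round(),s[i,4],np.round(r[0]),np.round(r[1]),round(r[2],1),holes)
def crop(u0,v0,u1,v1,k): return cv2.resize(im[v0:v1,u0:u1],None,fx=k,fy=k,interpolation=cv2.INTER_CUBIC)
a=crop(140,140,240,250,5) # mat, medium
b=crop(240,140,300,250,5)
out=np.hstack([a,b]);cv2.imwrite('pics/c1.png',out);print(out.shape)
for p in [(270,173),(232,229),(268,235),(143,255),(306,232),(232,121)]: print(p,onz(c,*p,0.03).round(3))
E
```

```text
[471. 166.] 689 [ 636. -711.] [213. 143.] 12.0 []
[165. 176.] 1093 [568. 348.] [ 89. 146.] 84.8 []
[377. 182.] 755 [ 566. -368.] [ 58. 178.] 85.7 [array([ 543., -368.]), array([ 598., -384.]), array([ 601., -359.])]
[182. 221.] 618 [416. 280.] [ 60. 138.] 72.6 [array([381., 279.]), array([387., 302.]), array([437., 272.])]
[351. 228.] 423 [ 408. -277.] [100.  59.] 13.2 [array([ 386., -283.]), array([ 438., -258.]), array([ 446., -283.])]
(550, 800, 3)
(270, 173) [ 0.583 -0.006  0.03 ]
(232, 229) [0.391 0.114 0.03 ]
(268, 235) [ 0.375 -0.004  0.03 ]
(143, 255) [0.299 0.399 0.03 ]
(306, 232) [ 0.388 -0.128  0.03 ]
(232, 121) [0.762 0.128 0.03 ]
```

View pics/c1.png

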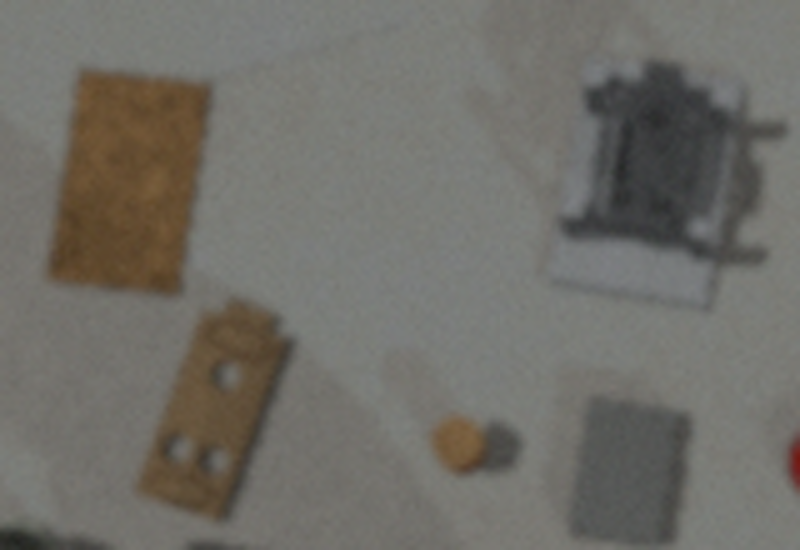

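The crop confirms it: the grainy brown cork mat at crop (130,180), and the stand with its tongue end up at (660,75), so stand +x is roughly world +x at a yaw of about -10°. Next I compute the move for a close look.

```bash
cat >> h.py <<'E'
def go(x,y,z,yaw):
    """print tool-frame shift (mm) and turn (deg) to bring TCP to x,y,z with tool-y at world yaw (mod 180)"""
    o=manip.get_obs();M=R.from_quat(o['eef_rot']).as_matrix()
    s=M.T@(np.array([x,y,z])-o['tool_pos'])*1000
    cur=np.degrees(np.arctan2(M[1,1],M[0,1]));d=(yaw-cur+90)%180-90
    print('shift',s.round(1),'turn',round(-d,1),'| tool y yaw',round(cur,1),'tcp',o['tool_pos'].round(4),'q7',o['q'][6].round(2),'tilt',M[:2,2].round(4),'F',o['force'].round(1),'t',o['time'])
E
python3 - <<'E'
from h import *
c=np.load('top0.npy',allow_pickle=True).item()
P=[onz(c,*p,.012)[:2] for p in [(250.4,196.4),(282,201.6),(289,157),(259,152)]];print(np.round(P,3),np.mean(P,0))
go(.54,-.005,.30,80)
E
```

```text
[[ 0.505  0.057]
 [ 0.49  -0.049]
 [ 0.645 -0.07 ]
 [ 0.66   0.033]] [ 0.57473016 -0.00707625]
shift [-488.2 -344.1  -54.8] turn -15.8 | tool y yaw 64.2 tcp [0.2504 0.5174 0.2449] q7 -0.08 tilt [-0.0004 -0.0009] F [-0.1 -0.2  0.4] t 0.1
```

{"api": "step_arm", "payload": {
  "plan": [
    [[-48,-34,-6],0],
    [[-48,-34,-6],0],
    [[-48,-34,-6],0],
    [[-48,-34,-6],0],
    [[-48,-34,-6],0],
    [[-49,-34,-5],0],
    [[-49,-35,-5],0],
    [[-50,-35,-5],0],
    [[-50,-35,-5],0],
    [[-50,-35,-5],0]
  ],
  "grip": 100
}}

```text
time: 1.35
tool_pos: [0.5405, -0.0066, 0.3004]
eef_rot: [0.223, 0.975, 0.0, -0.0]
force: [0.1, 0.3, 0.7]
grip_width: 0.0854
grasp_force: 0.0
```

{"api": "step_arm", "payload": {
  "plan": [
    [[0,0,0],-9],
    [[0,0,0],-9],
    [[0,0,0],0]
  ]
}}

```text
time: 1.72
tool_pos: [0.5398, -0.0049, 0.3001]
eef_rot: [0.069, 0.998, 0.0, -0.0]
force: [-0.4, -0.1, 0.0]
grip_width: 0.0848
grasp_force: 0.0
```

```bash
python3 - <<'E'
from h import *
c=read_camera('wrist');np.save('w1.npy',c,allow_pickle=True)
cv2.imwrite('pics/w1.png',cv2.resize(c['color'],(768,576)))
print(c['K'],np.array(c['cam_to_world']).round(3));go(.575,-.007,.1,82)
E
```

```text
[[341.94702478   0.         252.36518221]
 [  0.         341.94702478 197.90524656]
 [  0.           0.           1.        ]] [[ 0.137 -0.94  -0.313  0.46 ]
 [ 0.991  0.13   0.043  0.006]
 [ 0.    -0.316  0.949  0.429]
 [ 0.     0.     0.     1.   ]]
shift [-35.3   2.8 200.1] turn -0.0 | tool y yaw 82.0 tcp [ 0.5398 -0.0049  0.3001] q7 1.27 tilt [-0.0005 -0.    ] F [ 0.3  0.3 -0.6] t 1.775
```

View pics/w1.png

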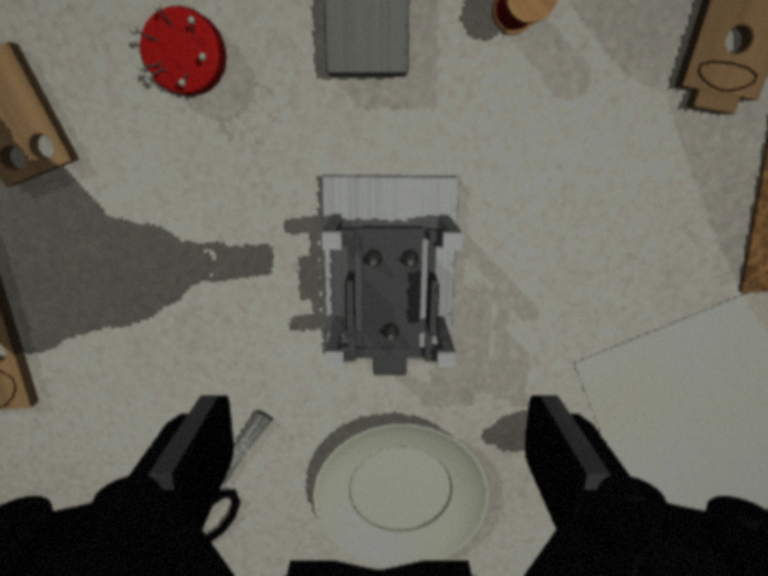

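The wrist view shows the stand square to the tool. The base end edge runs (322,176)-(458,176), the upright tops are at (332,240), (453,240), (333,357) and (447,358), and the pins are near (373,258), (410,258) and (390,331).

```bash
python3 - <<'E'
from h import *
c=np.load('w1.npy',allow_pickle=True).item();k=1.5
for n,z,ps in [('base',.012,[(322,176),(458,176)]),('upr',.087,[(332,240),(453,240),(333,357),(447,358)]),('pin',.08,[(373,258),(410,258),(390,331)])]:
    for p in ps: print(n,p,(onz(c,p[0]/k,p[1]/k,z)[:2]*1000).round(1))
# bright mask of uprights/base
g=cv2.cvtColor(c['color'],cv2.COLOR_BGR2GRAY)
for T in (120,140,160):
    m=(g>T).astype('uint8');m[:,:205]=0;m[:,315:]=0;m[:110]=0;m[250:]=0
    n,l,s,ct=cv2.connectedComponentsWithStats(m)
    print(T,[(s[i].tolist(),(ct[i]*k).round(1).tolist()) for i in range(1,n) if s[i,4]>20])
E
```

```text
base (322, 176) [491.  -43.2]
base (458, 176) [505.8  63.9]
upr (332, 240) [528.  -34.8]
upr (453, 240) [539.3  46.4]
upr (333, 357) [614.  -48.5]
upr (447, 358) [626.2  34. ]
pin (373, 258) [546.   -9.4]
pin (410, 258) [549.5  16.3]
pin (390, 331) [602.2  -4.7]
120 [([205, 110, 110, 140, 5342], [413.8, 230.8]), ([215, 155, 12, 31, 173], [329.6, 246.0]), ([281, 161, 3, 50, 66], [423.4, 278.8]), ([218, 187, 3, 22, 39], [327.7, 297.5]), ([205, 200, 3, 9, 25], [308.9, 306.4]), ([205, 220, 44, 30, 655], [330.7, 359.7])]
140 [([266, 120, 10, 7, 24], [405.9, 184.9]), ([267, 128, 10, 11, 31], [406.7, 199.1])]
160 []
```

```bash
python3 - <<'E'
from h import *
go(.5765,-.001,.0895,81.7)
E
```

```text
shift [-35.9   9.  210.6] turn 0.3 | tool y yaw 82.0 tcp [ 0.5398 -0.0049  0.3001] q7 1.27 tilt [-0.0005 -0.    ] F [ 0.3  0.3 -0.6] t 1.775
```

{"api": "step_arm", "payload": {
  "plan": [
    [[-18,4.5,45],0.3],
    [[-18,4.5,45],0],
    [[0,0,40],0],
    [[0,0,30],0],
    [[0,0,25],0],
    [[0,0,15],0],
    [[0,0,10.5],0],
    [[0,0,0],0],
    [[0,0,0],0]
  ]
}}

```text
time: 2.9
tool_pos: [0.5771, -0.0008, 0.0905]
eef_rot: [0.071, 0.997, -0.0, 0.0]
force: [-0.4, -1.4, -0.1]
grip_width: 0.0855
grasp_force: 0.0
```

```bash
python3 - <<'E'
from h import *
c=read_camera('wrist');np.save('w2.npy',c,allow_pickle=True)
cv2.imwrite('pics/w2.png',cv2.resize(c['color'],(768,576)))
go(.5765,-.001,.0895,81.7)
E
```

```text
shift [ 0.6 -0.3  1. ] turn 0.2 | tool y yaw 81.9 tcp [ 0.5771 -0.0008  0.0905] q7 1.2 tilt [ 0.001  -0.0001] F [-0.4  0.1  0.5] t 2.95
```

View pics/w2.png

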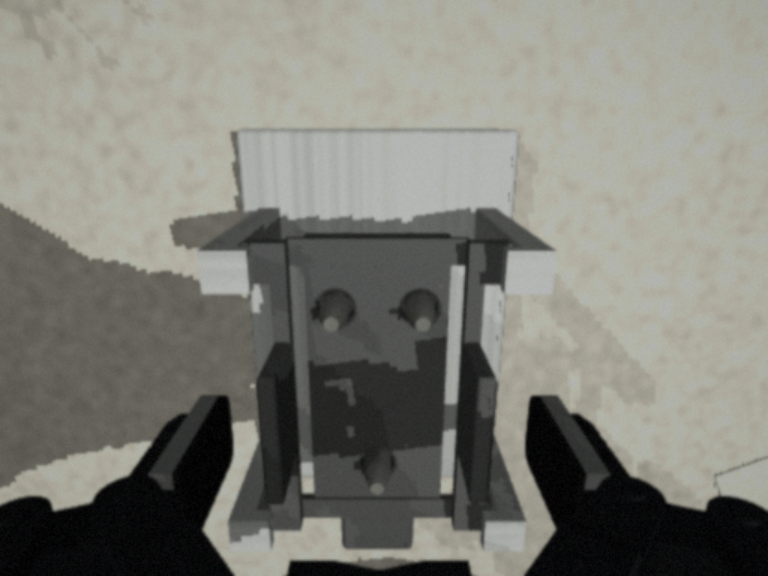

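The fingers straddle both tabs at (278,425) and (478,425). The pin tips are at (331,323), (422,323) and (376,487), which I use to refine the stand pose. Closing now.

```bash
python3 - <<'E'
from h import *
c=np.load('w2.npy',allow_pickle=True).item()
P=[onz(c,u/1.5,v/1.5,.084)[:2]*1000 for u,v in [(331,323),(422,323),(376,487)]];print(np.round(P,1))
m=(P[0]+P[1])/2;d=P[2]-m;print('len',np.linalg.norm(d),np.linalg.norm(P[0]-P[1]),'yaw',np.degrees(np.arctan2(d[1],d[0])),'ctr',(m+P[2])/2)
e=P[1]-P[0];print('yaw2',np.degrees(np.arctan2(e[1],e[0]))-90)
E
```

```text
[[547.5  -9.9]
 [551.2  15.6]
 [604.6  -5.3]]
len 55.86324771579055 25.74184043122411 yaw -8.36668395830292 ctr [576.99534738  -1.25507694]
yaw2 -8.13780833994069
```

{"api": "step_arm", "payload": {
  "plan": [
    [[0,0,0],0.2],
    [[0,0,0],0],
    [[0,0,0],0],
    [[0,0,0],0],
    [[0,0,0],0],
    [[0,0,0],0],
    [[0,0,0],0],
    [[0,0,0],0]
  ],
  "grip": 0,
  "force": 45
}}

```text
time: 3.95
tool_pos: [0.5773, -0.0008, 0.0911]
eef_rot: [0.073, 0.997, 0.0, 0.001]
force: [-3.5, 0.5, 21.7]
grip_width: 0.0462
grasp_force: 42.9
```

{"api": "step_arm", "payload": {
  "plan": [
    [[0,0,-5],0],
    [[0,0,-5],0],
    [[0,0,-5],0],
    [[0,0,-5],0],
    [[0,0,0],0]
  ]
}}

```text
time: 4.58
tool_pos: [0.5769, -0.0008, 0.1102]
eef_rot: [0.073, 0.997, -0.0, 0.0]
force: [0.3, -0.3, -2.0]
grip_width: 0.0453
grasp_force: 47.1
```

{"api": "step_arm", "payload": {
  "plan": [
    [[0,0,-30],0],
    [[0,0,-40],0],
    [[0,0,-40],0],
    [[0,0,0],0]
  ]
}}

```text
time: 5.08
tool_pos: [0.5776, -0.0008, 0.2221]
eef_rot: [0.073, 0.997, 0.0, 0.002]
force: [0.0, -0.4, -1.4]
grip_width: 0.0455
grasp_force: 47.1
```

```bash
python3 - <<'E'
from h import *
c=read_camera('wrist');np.save('w3.npy',c,allow_pickle=True)
cv2.imwrite('pics/w3.png',cv2.resize(c['color'],(768,576)))
go(.5,.33,.22,84.8)
E
```

```text
shift [1.241e+02 3.162e+02 2.000e-01] turn -3.1 | tool y yaw 81.7 tcp [ 0.577  -0.0008  0.2204] q7 1.24 tilt [ 0.0014 -0.0001] F [ 0.  -0.6 -1.2] t 5.125
```

View pics/w3.png

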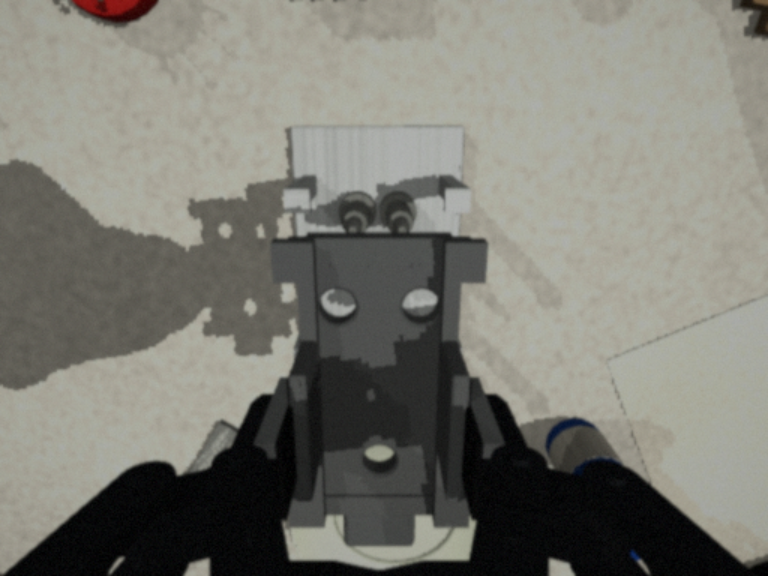

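The retainer is held level in the fingers, with its holes at (338,303), (420,303) and (379,458), and the stand is free. Moving to the cork mat.

```bash
python3 - <<'E'
from h import *
go(.567,.350,.20,84.8)
E
```

```text
shift [ 60.8 345.7  20.3] turn -3.1 | tool y yaw 81.7 tcp [ 0.577  -0.0008  0.2204] q7 1.24 tilt [ 0.0014 -0.0001] F [ 0.  -0.6 -1.2] t 5.125
```

{"api": "step_arm", "payload": {
  "plan": [
    [[5,30,0],0],
    [[7,40,0],0],
    [[7,40,0],0],
    [[7,40,0],0],
    [[7,40,0],0],
    [[7,40,0],0],
    [[7,40,0],0],
    [[7,40,0],0],
    [[7,36,20],0],
    [[0,0,0],-3.1]
  ]
}}

```text
time: 6.38
tool_pos: [0.5644, 0.3529, 0.1962]
eef_rot: [0.043, 0.999, -0.001, -0.002]
force: [0.6, -0.5, -0.8]
grip_width: 0.0462
grasp_force: 47.1
```

```bash
python3 - <<'E'
from h import *
c=read_camera('top')
hsv=cv2.cvtColor(c['color'],cv2.COLOR_BGR2HSV);go(.567,.350,.033,84.8)
c=read_camera('wrist');np.save('w4.npy',c,allow_pickle=True)
cv2.imwrite('pics/w4.png',cv2.resize(c['color'],(768,576)))
E
```

```text
shift [ -2.2  -0.8 164.1] turn 0.3 | tool y yaw 85.1 tcp [0.5654 0.3513 0.1971] q7 0.8 tilt [-0.003  -0.0019] F [-0.3 -0.1 -1. ] t 6.425
```

View pics/w4.png

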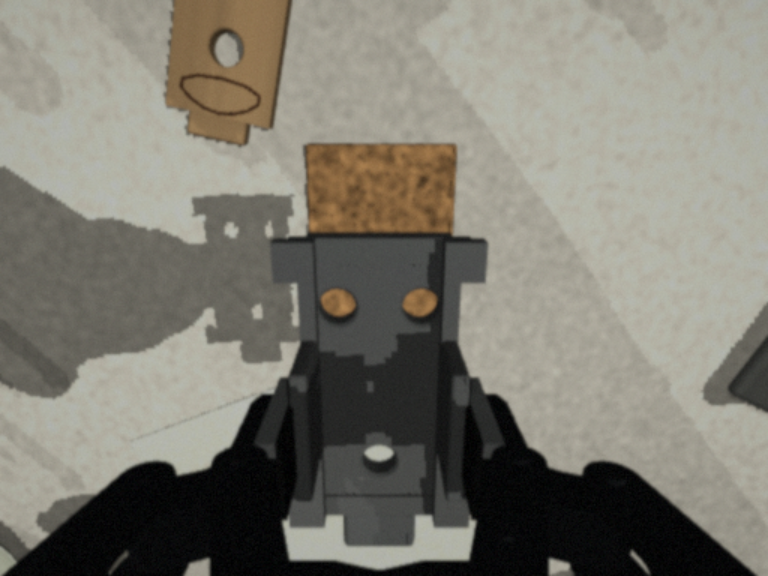

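The mat's near edge (306,144)-(456,144) is centred under the retainer. I check the x position and then lower.

```bash
python3 - <<'E'
from h import *
c=np.load('w4.npy',allow_pickle=True).item()
a,b=[onz(c,u/1.5,v/1.5,.004)[:2]*1000 for u,v in [(306,144),(456,144)]];e=b-a;L=np.linalg.norm(e);n=np.array([e[1],-e[0]])/L
print(a,b,L,'yaw',np.degrees(np.arctan2(n[1],n[0])),'ctr',(a+b)/2+75*n)
E
```

```text
[490.97264997 313.59539688] [498.59693257 403.61007988] 90.3369959736549 yaw -4.841421664915594 ctr [569.5171991 352.2728711]
```

{"api": "step_arm", "payload": {
  "plan": [
    [[-2,0,40],0],
    [[0,0,50],0],
    [[0,0,40],0],
    [[0,0,20],0],
    [[0,0,8],0],
    [[0,0,4],0],
    [[0,0,0],0],
    [[0,0,0],0]
  ]
}}

```text
time: 7.48
tool_pos: [0.5689, 0.3504, 0.0386]
eef_rot: [0.046, 0.999, 0.0, 0.0]
force: [-0.2, 0.7, -1.5]
grip_width: 0.0454
grasp_force: 47.1
```

{"api": "step_arm", "payload": {
  "plan": [
    [[0,0,2],0],
    [[0,0,2],0],
    [[0,0,2],0],
    [[0,0,0],0]
  ]
}}

```text
time: 7.98
tool_pos: [0.5686, 0.3502, 0.0326]
eef_rot: [0.046, 0.999, -0.0, 0.0]
force: [-4.5, -3.5, 14.0]
grip_width: 0.0456
grasp_force: 51.5
```

{"api": "step_arm", "payload": {
  "plan": [
    [[0,0,-0.5],0],
    [[0,0,0],0],
    [[0,0,0],0],
    [[0,0,0],0],
    [[0,0,0],0],
    [[0,0,0],0]
  ],
  "grip": 100
}}

```text
time: 8.72
tool_pos: [0.5685, 0.3502, 0.0323]
eef_rot: [0.046, 0.999, -0.0, -0.0]
force: [-0.9, 0.2, -0.1]
grip_width: 0.0858
grasp_force: 0.0
```

{"api": "step_arm", "payload": {
  "plan": [
    [[0,0,-10],0],
    [[0,0,-30],0],
    [[0,0,-50],0],
    [[0,0,-50],0],
    [[0,0,-50],0],
    [[0,0,0],0]
  ]
}}

```text
time: 9.48
tool_pos: [0.5695, 0.3509, 0.2267]
eef_rot: [0.046, 0.999, 0.002, 0.003]
force: [0.4, 0.7, -1.3]
grip_width: 0.0852
grasp_force: 0.0
```

```bash
cat >> h.py <<'E'
def plates(name):
    c=read_camera(name);im=c['color'];hsv=cv2.cvtColor(im,cv2.COLOR_BGR2HSV)
    m=cv2.inRange(hsv,(8,70,50),(22,255,255));n,l,s,ct=cv2.connectedComponentsWithStats(m)
    for i in range(1,n):
        if s[i,4]<300: continue
        cn=cv2.findContours((l==i).astype('uint8'),cv2.RETR_CCOMP,cv2.CHAIN_APPROX_NONE)
        ext=max(cn[0],key=cv2.contourArea)
        r=cv2.minAreaRect((np.array([onz(c,*p[0],0.012)[:2] for p in ext])*1000).astype('float32'))
        H=[(onz(c,*(cv2.minEnclosingCircle(h)[0]),0.012)[:2]*1000).round(1).tolist() for h,hi in zip(cn[0],cn[1][0]) if hi[3]>=0 and cv2.contourArea(h)>6]
        print(name,ct[i].round(),s[i,4],'rect',np.round(r[0],1),np.round(r[1]),round(r[2],1),'holes',H,'box',s[i,:4])
        if len(H)==3:
            H=np.array(H);k=np.argmax([np.linalg.norm(H[j]-np.delete(H,j,0),axis=1).sum() for j in range(3)])
            p=np.delete(H,k,0).mean(0);d=H[k]-p;print('   ctr',((H[k]+p)/2).round(1),'yaw',np.degrees(np.arctan2(d[1],d[0])).round(1),'len',np.linalg.norm(d).round(1))
    return c
E
python3 - <<'E'
from h import *
plates('top')
c=read_camera('wrist');cv2.imwrite('pics/w5.png',cv2.resize(c['color'],(768,576)));np.save('w5.npy',c,allow_pickle=True)
go(.55,-.37,.22,85.7)
E
```

```text
top [464. 168.] 1364 rect [ 632.5 -695.2] [213. 178.] 12.2 holes [[717.3, -644.2]] box [443 136  66  64]
top [377. 182.] 750 rect [ 565.7 -368.4] [ 58. 178.] 85.5 holes [[544.4, -368.1], [600.0, -384.5], [601.1, -359.3]] box [368 156  20  53]
   ctr [ 572.5 -370. ] yaw 176.1 len 56.3
top [ 20. 222.] 354 rect [469.2 842.3] [243.  97.] 0.7 holes [] box [  0 166  36  72]
top [351. 228.] 418 rect [ 408.4 -277.2] [99. 58.] 12.2 holes [[385.9, -282.6], [438.3, -258.4], [445.7, -283.3]] box [340 212  22  32]
   ctr [ 414.  -276.7] yaw -168.2 len 57.3
shift [ -47.3 -718.8    2.6] turn -0.9 | tool y yaw 84.8 tcp [0.5684 0.3501 0.2227] q7 0.8 tilt [0.0003 0.0001] F [ 0.8  0.2 -0.2] t 9.575
```

View pics/w5.png

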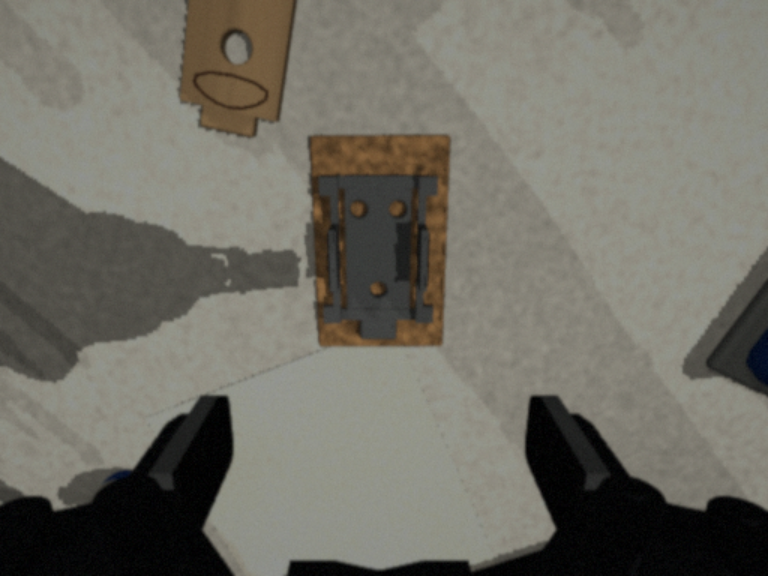

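The retainer lies flat and released on the mat, with its centre near (378,245). Next is the large plate, longest first.

{"api": "step_arm", "payload": {
  "plan": [
    [[-4,-40,-5],0],
    [[-4,-60,-5],0],
    [[-4,-60,-5],0],
    [[-4,-60,-5],0],
    [[-4,-60,-5],0],
    [[-4,-60,-5],0],
    [[-4,-60,0],0],
    [[-4,-60,0],0],
    [[-4,-60,0],0],
    [[-4,-60,0],0]
  ]
}}

```text
time: 10.82
tool_pos: [0.5548, -0.2328, 0.2515]
eef_rot: [0.046, 0.999, 0.0, -0.001]
force: [1.2, 0.1, 0.5]
grip_width: 0.0854
grasp_force: 0.0
```

{"api": "step_arm", "payload": {
  "plan": [
    [[-4,-60,0],0],
    [[-2,-50,0],0],
    [[0,-30,0],-1],
    [[0,0,0],0],
    [[0,0,0],0]
  ]
}}

```text
time: 11.45
tool_pos: [0.5488, -0.37, 0.2517]
eef_rot: [0.037, 0.999, 0.001, -0.0]
force: [0.9, 0.3, 0.9]
grip_width: 0.0854
grasp_force: 0.0
```

```bash
python3 - <<'E'
from h import *
c=plates('wrist');np.save('w6.npy',c,allow_pickle=True)
go(.5725,-.3695,.017,85.8)
E
```

```text
wrist [339.  30.] 3695 rect [ 424.  -273.9] [70. 62.] 11.4 holes [[443.9, -282.9], [438.1, -257.6]] box [302   0  76  75]
wrist [254. 170.] 7822 rect [ 565.7 -368.7] [ 61. 182.] 85.7 holes [[599.1, -358.1], [598.0, -384.2], [542.8, -367.1]] box [226  91  58 160]
   ctr [ 570.7 -369.1] yaw 175.8 len 55.9
wrist [ 21. 294.] 1244 rect [ 702.1 -675. ] [124.  61.] 19.8 holes [] box [  0 250  64  88]
wrist [284. 360.] 760 rect [ 823.4 -344.8] [160.  12.] 75.0 holes [] box [227 349 116  23]
shift [-23.6   1.8 235. ] turn 0.0 | tool y yaw 85.8 tcp [ 0.549  -0.3698  0.252 ] q7 1.92 tilt [-0.0005  0.0008] F [-0.3  0.1 -0.5] t 11.5
```

{"api": "step_arm", "payload": {
  "plan": [
    [[-12,1.2,50],0],
    [[-10,1.2,55],0],
    [[0,0,50],0],
    [[0,0,40],0],
    [[0,0,20],0],
    [[0,0,12],0],
    [[0,0,7],0],
    [[0,0,0],0],
    [[0,0,0],0]
  ]
}}

```text
time: 12.62
tool_pos: [0.5712, -0.3705, 0.0192]
eef_rot: [0.037, 0.999, -0.0, 0.0]
force: [-0.1, -0.4, 0.4]
grip_width: 0.0859
grasp_force: 0.0
```

{"api": "step_arm", "payload": {
  "plan": [
    [[0,0,0],0],
    [[0,0,0],0],
    [[0,0,0],0],
    [[0,0,0],0],
    [[0,0,0],0],
    [[0,0,0],0]
  ],
  "grip": 0,
  "force": 40
}}

```text
time: 13.38
tool_pos: [0.571, -0.3704, 0.0192]
eef_rot: [0.037, 0.999, -0.0, 0.0]
force: [-3.7, 1.4, 10.0]
grip_width: 0.0578
grasp_force: 40.4
```

{"api": "step_arm", "payload": {
  "plan": [
    [[0,0,-10],0],
    [[0,0,-40],0],
    [[0,0,-60],0],
    [[0,0,-60],0],
    [[0,0,-10],0],
    [[0,0,0],0],
    [[0,0,0],0]
  ]
}}

```text
time: 14.25
tool_pos: [0.5703, -0.3699, 0.1967]
eef_rot: [0.037, 0.999, 0.001, -0.001]
force: [-0.2, 0.4, -1.1]
grip_width: 0.0576
grasp_force: 43.4
```

```bash
cat >> h.py <<'E'
def held(dz=.007,name='wrist'):
    """held plate: hole centres in TCP frame (x,y mm), plate top dz above... below TCP"""
    c=read_camera('wrist');o=manip.get_obs();M=R.from_quat(o['eef_rot']).as_matrix()
    z=o['tool_pos'][2]-dz;hsv=cv2.cvtColor(c['color'],cv2.COLOR_BGR2HSV)
    m=cv2.inRange(hsv,(8,70,40),(22,255,255))
    cn,h=cv2.findContours(m,cv2.RETR_CCOMP,cv2.CHAIN_APPROX_NONE)
    for k,hh in zip(cn,h[0]):
        if hh[3]>=0 and cv2.contourArea(k)>60:
            # upper rim of hole = top surface ellipse: use fitEllipse centre & box
            (u,v),ax,an=cv2.fitEllipse(k);w=onz(c,u,v,z);print('hole px',round(u),round(v),np.round(ax,1),'tool xy mm',(M.T@(w-o['tool_pos'])*1000).round(1))
    e=max(cn,key=cv2.contourArea);r=cv2.minAreaRect(np.array([(M.T@(onz(c,*p[0],z)-o['tool_pos']))[:2]*1000 for p in e]).astype('float32'));print('rect',np.round(r[0],1),np.round(r[1],1),round(r[2],1))
    return c
E
python3 - <<'E'
from h import *
c=held();np.save('w7.npy',c,allow_pickle=True);cv2.imwrite('pics/w7.png',cv2.resize(c['color'],(768,576)))
go(.577,-.0012,.2,81.7)
E
```

```text
hole px 278 317 [19.5 33.7] tool xy mm [-23.8  12.6   7. ]
hole px 228 318 [22.  38.2] tool xy mm [-24.4 -11.4   6.9]
hole px 253 211 [33.4 42. ] tool xy mm [29.8  0.4  7.1]
hole px 309 40 [21.9 24.2] tool xy mm [95.9 20.8  7.2]
hole px 339 31 [21.8 24.7] tool xy mm [99.2 31.5  7.2]
rect [25.   1.2] [172.6  69. ] 4.2
shift [ 20.6 368.3  -2.9] turn 4.1 | tool y yaw 85.8 tcp [ 0.5704 -0.37    0.1967] q7 1.89 tilt [-0.0021  0.0011] F [-0.4 -0.7 -1.6] t 14.3
```

View pics/w7.png

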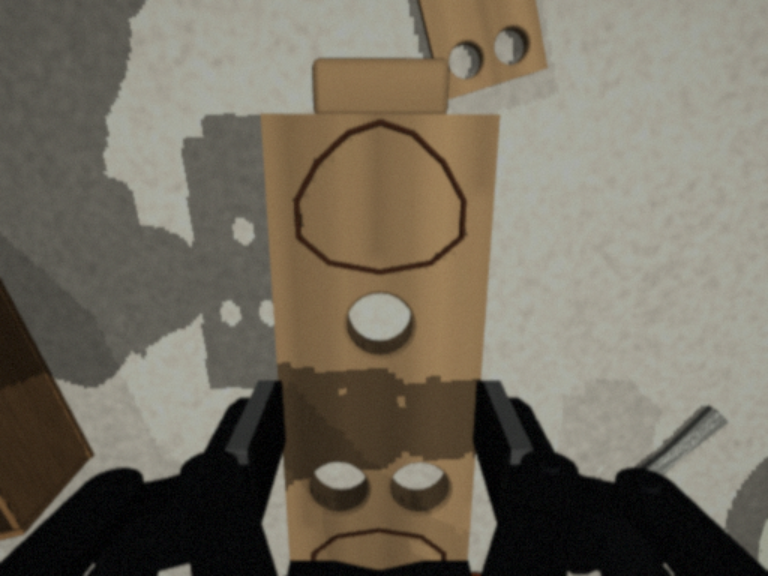

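The plate is held square. The tongue end edge runs (262,114)-(500,114), and the hole rims are centred at (380,322), (340,486) and (421,486).

```bash
cat >> h.py <<'E'
def tpts(f,px,dz,k=1.5):
    c=np.load(f,allow_pickle=True).item();o=manip.get_obs();M=R.from_quat(o['eef_rot']).as_matrix()
    return np.array([M.T@(onz(c,u/k,v/k,o['tool_pos'][2]-dz)-o['tool_pos'])*1000 for u,v in px]).round(1)
E
python3 - <<'E'
from h import *
print(tpts('w7.npy',[(262,114),(500,114),(380.5,322),(340,486),(421,486)],.007))
E
```

```text
[[ 83.7 -28.9   7.2]
 [ 83.7  30.6   7.2]
 [ 28.1   0.8   7.1]
 [-27.8 -12.    6.9]
 [-27.8  13.8   7. ]]
```

{"api": "step_arm", "payload": {
  "plan": [
    [[2.6,40,0],0],
    [[3,55,0],0],
    [[3,55,0],0],
    [[3,55,0],0],
    [[3,55,0],0],
    [[3,55,0],0],
    [[3,52,0],0],
    [[0,0,0],0]
  ]
}}

```text
time: 15.3
tool_pos: [0.577, 0.0017, 0.1975]
eef_rot: [0.034, 0.999, 0.001, -0.001]
force: [-0.0, -0.5, -2.1]
grip_width: 0.0574
grasp_force: 43.4
```

{"api": "step_arm", "payload": {
  "plan": [
    [[0,0,0],-7],
    [[0,0,0],-10.4],
    [[0,0,0],-10.4],
    [[0,0,0],-10.4],
    [[0,0,0],-10.4],
    [[0,0,0],-10.4],
    [[0,0,0],-10.4],
    [[0,0,0],-10.4],
    [[0,0,0],-10.4],
    [[0,0,0],-10.4]
  ]
}}

```text
time: 16.55
tool_pos: [0.5771, -0.0036, 0.1975]
eef_rot: [0.747, -0.665, -0.0, 0.0]
force: [-0.3, 0.1, -1.1]
grip_width: 0.0575
grasp_force: 43.4
```

{"api": "step_arm", "payload": {
  "plan": [
    [[0,0,0],-10.4],
    [[0,0,0],-10.4],
    [[0,0,0],-10.4],
    [[0,0,0],-10.4],
    [[0,0,0],-10.4],
    [[0,0,0],-10.4],
    [[0,0,0],-10.3],
    [[0,0,0],0],
    [[0,0,0],0]
  ]
}}

```text
time: 17.68
tool_pos: [0.4881, 0.0556, 0.1533]
eef_rot: [0.976, -0.216, 0.02, 0.02]
force: [-0.4, -1.1, -0.7]
grip_width: 0.0576
grasp_force: 44.0
```

```bash
python3 - <<'E'
from h import *
go(.577,-.0018,.12,81.7)
E
```

```text
shift [103.   13.3  38.7] turn -16.8 | tool y yaw -115.1 tcp [0.4881 0.0556 0.1533] q7 2.83 tilt [ 0.0307 -0.0477] F [-0.4 -1.1 -0.7] t 17.675
```

The turn went the wrong way and hit joint 7's limit. I turn back and will go round the other way.

{"api": "step_arm", "payload": {
  "plan": [
    [[0,0,0],5],
    [[0,0,0],10],
    [[0,0,0],10],
    [[0,0,0],10],
    [[0,0,0],10],
    [[0,0,0],0]
  ]
}}

```text
time: 18.42
tool_pos: [0.4883, 0.0556, 0.1537]
eef_rot: [0.819, -0.573, 0.027, 0.011]
force: [-0.4, 0.7, -2.1]
grip_width: 0.0577
grasp_force: 44.0
```

```bash
python3 - <<'E'
from h import *
go(.577,-.0018,.2,81.7);print(manip.get_obs()['q'].round(2))
E
```

```text
shift [ 86.7 -64.3 -40.7] turn -61.7 | tool y yaw -160.0 tcp [0.4883 0.0556 0.1537] q7 2.07 tilt [ 0.0316 -0.048 ] F [-0.4  0.7 -2.1] t 18.425
[ 0.43  1.14 -1.48  1.9   1.23  1.4   2.07]
```

{"api": "step_arm", "payload": {
  "plan": [
    [[0,0,-25],0],
    [[0,0,-25],10.4],
    [[0,0,0],10.4],
    [[0,0,0],10.4],
    [[0,0,0],10.4],
    [[0,0,0],10.4],
    [[0,0,0],10.4],
    [[0,0,0],10.4],
    [[0,0,0],10.4],
    [[0,0,0],10.4]
  ]
}}

```text
time: 19.68
tool_pos: [0.4865, 0.0582, 0.2035]
eef_rot: [-0.143, 0.989, -0.026, 0.012]
force: [0.2, -0.8, -2.6]
grip_width: 0.0574
grasp_force: 44.0
```

{"api": "step_arm", "payload": {
  "plan": [
    [[0,0,0],10.4],
    [[0,0,0],10.4],
    [[0,0,0],0]
  ]
}}

```text
time: 20.05
tool_pos: [0.4865, 0.0583, 0.2036]
eef_rot: [0.035, 0.999, -0.023, 0.017]
force: [-0.6, 0.3, -1.7]
grip_width: 0.0574
grasp_force: 44.0
```

```bash
python3 - <<'E'
from h import *
go(.3,-.4,.25,81.7);print(manip.get_obs()['q'].round(2))
E
```

```text
shift [ 152.2 -472.1  -30.2] turn 4.2 | tool y yaw 85.9 tcp [0.4865 0.0583 0.2036] q7 0.31 tilt [ 0.0318 -0.048 ] F [-0.6  0.3 -1.7] t 20.05
[ 0.36  0.87 -1.16  1.85  0.97  1.11  0.31]
```

{"api": "step_arm", "payload": {
  "plan": [
    [[15,-47,-3],0],
    [[15,-47,-3],0],
    [[15,-47,-3],0],
    [[15,-47,-3],0],
    [[15,-47,-3],0],
    [[15,-47,-3],0],
    [[15,-47,-3],0],
    [[15,-47,-3],0],
    [[15,-47,-3],0],
    [[15,-47,-3],0]
  ]
}}

```text
time: 21.3
tool_pos: [0.2992, -0.399, 0.2496]
eef_rot: [0.034, 0.999, -0.023, 0.017]
force: [0.6, -0.6, -1.4]
grip_width: 0.0572
grasp_force: 44.0
```

```bash
python3 - <<'E'
from h import *
go(.19,-.288,.25,85);print(manip.get_obs()['q'].round(2))
E
```

```text
shift [116.3 103.1  -9.1] turn 1.1 | tool y yaw 86.1 tcp [ 0.2992 -0.399   0.2496] q7 1.39 tilt [ 0.0316 -0.0475] F [ 0.6 -0.6 -1.4] t 21.3
[ 1.5   0.87 -1.35  1.79  0.95  1.23  1.39]
```

{"api": "step_arm", "payload": {
  "plan": [
    [[23,21,-2],0],
    [[23,21,-2],0],
    [[23,21,-2],0],
    [[0,0,0],0]
  ]
}}

```text
time: 21.8
tool_pos: [0.235, -0.3288, 0.2504]
eef_rot: [0.034, 0.999, -0.024, 0.016]
force: [-0.1, -1.4, -1.9]
grip_width: 0.0577
grasp_force: 44.0
```

```bash
python3 - <<'E'
from h import *
go(.15,-.23,.25,85);print(manip.get_obs()['q'].round(2))
E
```

```text
shift [91.4 92.6 -7. ] turn 1.1 | tool y yaw 86.1 tcp [ 0.235  -0.3288  0.2504] q7 1.24 tilt [ 0.0306 -0.0487] F [-0.1 -1.4 -1.9] t 21.8
[ 1.61  0.77 -1.42  2.08  0.93  1.09  1.24]
```

{"api": "step_arm", "payload": {
  "plan": [
    [[18,18,-1],0],
    [[14,14,-1],0],
    [[10,10,0],0],
    [[10,10,0],0],
    [[0,0,0],0]
  ]
}}

```text
time: 22.42
tool_pos: [0.1883, -0.2736, 0.2482]
eef_rot: [0.035, 0.999, -0.024, 0.017]
force: [-0.0, -0.0, -1.0]
grip_width: 0.0575
grasp_force: 44.0
```

```bash
python3 - <<'E'
from h import *
go(.15,-.23,.25,85);print(manip.get_obs()['q'].round(2))
E
```

```text
shift [41.2 40.7 -5.1] turn 0.9 | tool y yaw 85.9 tcp [ 0.1883 -0.2736  0.2482] q7 1.12 tilt [ 0.0317 -0.0484] F [-0. -0. -1.] t 22.425
[ 1.67  0.68 -1.47  2.29  0.92  0.96  1.12]
```

{"api": "step_arm", "payload": {
  "plan": [
    [[10,10,0],0],
    [[10,10,0],0],
    [[10,10,0],0],
    [[0,0,0],0]
  ]
}}

```text
time: 22.92
tool_pos: [0.1609, -0.2417, 0.2458]
eef_rot: [0.036, 0.999, -0.024, 0.017]
force: [-0.3, -0.4, -1.3]
grip_width: 0.0575
grasp_force: 44.0
```

```bash
python3 - <<'E'
from h import *
go(.15,-.23,.25,85);print(manip.get_obs()['q'].round(2))
E
```

```text
shift [11.6 10.6 -5.1] turn 0.8 | tool y yaw 85.8 tcp [ 0.1609 -0.2417  0.2458] q7 1.05 tilt [ 0.0318 -0.0485] F [-0.3 -0.4 -1.3] t 22.925
[ 1.7   0.62 -1.5   2.42  0.92  0.87  1.05]
```

{"api": "step_arm", "payload": {
  "plan": [
    [[10,10,0],0],
    [[10,10,0],0],
    [[0,0,0],0]
  ]
}}

```text
time: 23.3
tool_pos: [0.1463, -0.2269, 0.2517]
eef_rot: [0.037, 0.999, -0.02, 0.014]
force: [1.6, 0.5, -1.5]
grip_width: 0.0574
grasp_force: 44.0
```

```bash
python3 - <<'E'
from h import *
go(.15,-.23,.25,85);print(manip.get_obs()['q'].round(2))
E
```

```text
shift [-3.8 -2.8  1.9] turn 0.7 | tool y yaw 85.7 tcp [ 0.1463 -0.2269  0.2517] q7 1.04 tilt [ 0.0274 -0.0419] F [ 1.6  0.5 -1.5] t 23.3
[ 1.75  0.6  -1.57  2.45  0.88  0.87  1.04]
```

The tilt is falling as predicted. I continue in small steps.

{"api": "step_arm", "payload": {
  "plan": [
    [[8,8,0],0],
    [[8,8,0],0],
    [[8,8,0],0],
    [[0,0,0],0]
  ]
}}

```text
time: 23.8
tool_pos: [0.1331, -0.2146, 0.2659]
eef_rot: [0.037, 0.999, -0.015, 0.011]
force: [-0.2, -0.5, -0.8]
grip_width: 0.0573
grasp_force: 44.0
```

```bash
python3 - <<'E'
from h import *
go(.15,-.23,.25,85);print(manip.get_obs()['q'].round(2))
E
```

```text
shift [-17.6 -13.7  16.8] turn 0.7 | tool y yaw 85.7 tcp [ 0.1331 -0.2146  0.2659] q7 1.18 tilt [ 0.0212 -0.0317] F [-0.2 -0.5 -0.8] t 23.8
[ 1.83  0.52 -1.57  2.45  0.78  0.83  1.18]
```

{"api": "step_arm", "payload": {
  "plan": [
    [[-5,-5,0],-10],
    [[0,0,0],-10],
    [[0,0,0],-10],
    [[0,0,0],-7.5],
    [[0,8,0],0],
    [[0,10,0],0],
    [[0,0,0],0]
  ]
}}

```text
time: 24.68
tool_pos: [0.1301, -0.2087, 0.2706]
eef_rot: [-0.284, 0.959, -0.016, 0.005]
force: [0.9, 0.3, -1.5]
grip_width: 0.0574
grasp_force: 44.1
```

```bash
python3 - <<'E'
from h import *
go(.15,-.23,.25,123.4);print(manip.get_obs()['q'].round(2))
E
```

```text
shift [ -5.1 -28.   21.5] turn -0.3 | tool y yaw 123.1 tcp [ 0.1301 -0.2087  0.2706] q7 1.88 tilt [ 0.0183 -0.0282] F [ 0.9  0.3 -1.5] t 24.675
[ 1.85  0.49 -1.57  2.45  0.74  0.81  1.88]
```

{"api": "step_arm", "payload": {
  "plan": [
    [[0,10,0],0],
    [[0,10,0],0],
    [[0,10,0],0],
    [[0,0,0],0]
  ]
}}

```text
time: 25.18
tool_pos: [0.1199, -0.1941, 0.2836]
eef_rot: [-0.285, 0.959, -0.011, 0.003]
force: [-0.0, 0.1, -0.7]
grip_width: 0.0573
grasp_force: 44.1
```

```bash
python3 - <<'E'
from h import *
go(.15,-.23,.25,123.4);print(manip.get_obs()['q'].round(2))
E
```

```text
shift [ -5.6 -45.7  34.7] turn -0.3 | tool y yaw 123.1 tcp [ 0.1199 -0.1941  0.2836] q7 2.05 tilt [ 0.0128 -0.0196] F [-0.   0.1 -0.7] t 25.175
[ 1.93  0.4  -1.57  2.45  0.61  0.77  2.05]
```

{"api": "step_arm", "payload": {
  "plan": [
    [[0,0,10],0],
    [[0,0,10],0],
    [[0,0,10],0],
    [[0,0,0],0]
  ]
}}

```text
time: 25.68
tool_pos: [0.1271, -0.2061, 0.2676]
eef_rot: [-0.284, 0.959, -0.005, 0.002]
force: [0.2, 1.0, -1.3]
grip_width: 0.0575
grasp_force: 44.1
```

```bash
python3 - <<'E'
from h import *
go(.15,-.23,.25,123.4);print(manip.get_obs()['q'].round(2))
E
```

```text
shift [ -6.2 -32.3  18. ] turn -0.3 | tool y yaw 123.1 tcp [ 0.1271 -0.2061  0.2676] q7 1.88 tilt [ 0.0066 -0.0076] F [ 0.2  1.  -1.3] t 25.675
[ 1.84  0.5  -1.57  2.45  0.73  0.83  1.88]
```

{"api": "step_arm", "payload": {
  "plan": [
    [[0,0,10],0],
    [[0,0,9],0],
    [[0,0,0],0]
  ]
}}

```text
time: 26.05
tool_pos: [0.1314, -0.2134, 0.2573]
eef_rot: [-0.285, 0.959, -0.002, 0.001]
force: [0.0, 0.4, -1.0]
grip_width: 0.0573
grasp_force: 44.1
```

```bash
python3 - <<'E'
from h import *
go(.15,-.23,.25,123.4);print(manip.get_obs()['q'].round(2))
E
```

```text
shift [ -6.5 -24.1   7.4] turn -0.3 | tool y yaw 123.1 tcp [ 0.1314 -0.2134  0.2573] q7 1.8 tilt [ 0.0027 -0.0024] F [ 0.   0.4 -1. ] t 26.05
[ 1.8   0.57 -1.57  2.45  0.79  0.86  1.8 ]
```

The tilt is removed. Next I go back out, turn the right way (decreasing yaw) and carry on to the stand.

```bash
python3 - <<'E'
from h import *
go(.45,-.28,.23,123.1)
E
```

```text
shift [-230.7 -229.6   28.3] turn -0.0 | tool y yaw 123.1 tcp [ 0.1314 -0.2134  0.2573] q7 1.8 tilt [ 0.0027 -0.0024] F [ 0.   0.4 -1. ] t 26.05
```

{"api": "step_arm", "payload": {
  "plan": [
    [[-15,-30,0],0],
    [[-25,-30,0],0],
    [[-30,-30,4],0],
    [[-30,-30,4],0],
    [[-30,-30,4],0],
    [[-35,-30,4],0],
    [[-35,-30,4],0],
    [[-30,-20,4],0],
    [[0,0,4],0],
    [[0,0,0],0]
  ]
}}

```text
time: 27.3
tool_pos: [0.449, -0.281, 0.2304]
eef_rot: [-0.285, 0.959, -0.002, 0.001]
force: [0.6, -0.3, -0.8]
grip_width: 0.0572
grasp_force: 44.1
```

```bash
python3 - <<'E'
from h import *
go(.45,-.28,.23,123.1);print(manip.get_obs()['q'].round(2))
E
```

```text
shift [-1.4  0.2  0.4] turn -0.0 | tool y yaw 123.1 tcp [ 0.449  -0.281   0.2304] q7 1.79 tilt [ 0.0021 -0.003 ] F [ 0.6 -0.3 -0.8] t 27.3
[ 1.06  0.9  -1.21  1.66  0.89  1.23  1.79]
```

Turn +221.4.

{"api": "step_arm", "payload": {
  "plan": [
    [[0,0,0],7],
    [[0,0,0],10.4],
    [[0,0,0],10.4],
    [[0,0,0],10.4],
    [[0,0,0],10.4],
    [[0,0,0],10.4],
    [[0,0,0],10.4],
    [[0,0,0],10.4],
    [[0,0,0],10.4],
    [[0,0,0],10.4]
  ]
}}

```text
time: 28.55
tool_pos: [0.4487, -0.2814, 0.231]
eef_rot: [0.559, 0.829, -0.001, 0.002]
force: [0.4, 0.3, -1.0]
grip_width: 0.0573
grasp_force: 44.1
```

{"api": "step_arm", "payload": {
  "plan": [
    [[0,0,0],10.4],
    [[0,0,0],10.4],
    [[0,0,0],10.4],
    [[0,0,0],10.4],
    [[0,0,0],10.4],
    [[0,0,0],10.4],
    [[0,0,0],10.4],
    [[0,0,0],10.4],
    [[0,0,0],10.4],
    [[0,0,0],10.4]
  ]
}}

```text
time: 29.8
tool_pos: [0.4488, -0.2813, 0.2309]
eef_rot: [0.998, 0.07, 0.001, 0.002]
force: [-0.4, -0.4, -1.2]
grip_width: 0.0574
grasp_force: 44.1
```

{"api": "step_arm", "payload": {
  "plan": [
    [[0,0,0],10.4],
    [[0,0,0],6.4],
    [[0,0,0],0],
    [[0,0,0],0]
  ]
}}

```text
time: 30.3
tool_pos: [0.4492, -0.2811, 0.2306]
eef_rot: [0.997, -0.072, 0.001, 0.001]
force: [0.8, -0.1, -2.0]
grip_width: 0.0577
grasp_force: 44.1
```

```bash
python3 - <<'E'
from h import *
go(.577,-.0018,.2,81.7);print(manip.get_obs()['q'].round(2))
E
```

```text
shift [  86.4 -294.8   30.2] turn 0.1 | tool y yaw -98.2 tcp [ 0.4492 -0.2811  0.2306] q7 -1.34 tilt [ 0.0027 -0.0029] F [ 0.8 -0.1 -2. ] t 30.3
[ 0.58  0.66 -0.15  1.67  0.13  0.82 -1.34]
```

{"api": "step_arm", "payload": {
  "plan": [
    [[9.4,-30,0],0],
    [[12,-45,0],0],
    [[13,-45,0],0],
    [[13,-45,0],0],
    [[13,-45,0],0],
    [[13,-45,0],0],
    [[13,-39.8,0],0],
    [[0,0,40],0.1],
    [[0,0,40],0],
    [[0,0,20],0]
  ]
}}

```text
time: 31.55
tool_pos: [0.5773, -0.0022, 0.128]
eef_rot: [0.997, -0.073, 0.0, 0.001]
force: [0.3, 0.4, -0.1]
grip_width: 0.0569
grasp_force: 44.1
```

{"api": "step_arm", "payload": {
  "plan": [
    [[0,0,0],0],
    [[0,0,0],0]
  ]
}}

```text
time: 31.8
tool_pos: [0.5784, -0.0022, 0.1308]
eef_rot: [0.997, -0.073, 0.002, 0.001]
force: [0.6, 0.8, -0.2]
grip_width: 0.0575
grasp_force: 44.1
```

```bash
python3 - <<'E'
from h import *
c=read_camera('wrist');np.save('w8.npy',c,allow_pickle=True);cv2.imwrite('pics/w8.png',cv2.resize(c['color'],(768,576)))
go(.577,-.0018,.12,81.7);print(manip.get_obs()['q'].round(2))
E
```

```text
shift [-1.6 -0.2 10.9] turn -0.1 | tool y yaw -98.4 tcp [ 0.5785 -0.0022  0.1309] q7 -1.86 tilt [ 0.0038 -0.0028] F [ 0.   0.5 -1. ] t 31.85
[-0.01  0.86 -0.08  1.6   0.1   0.68 -1.86]
```

View pics/w8.png

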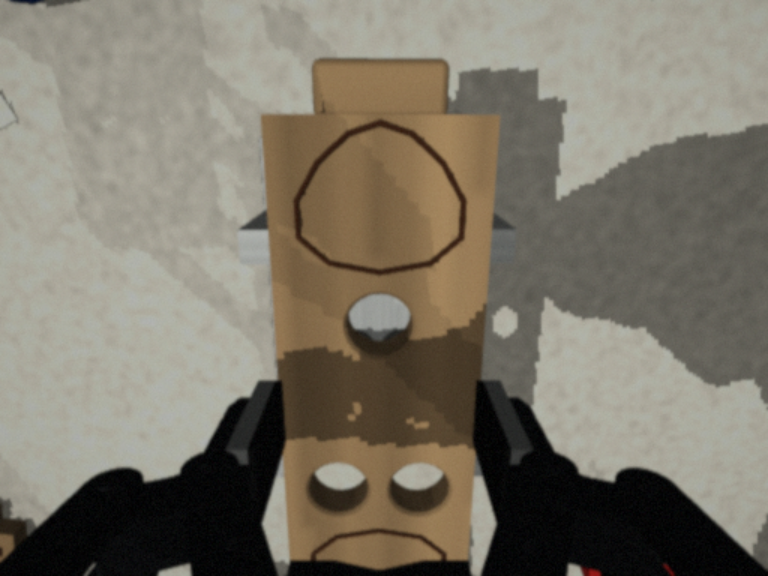

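The plate is unmoved in the grip. The far uprights' outer edges at columns 239 and 516 (rows about 229-262) show on both sides, nearly symmetric about the plate.

```bash
python3 - <<'E'
from h import *
o=manip.get_obs()
print(tpts('w8.npy',[(239,229),(516,229),(239,261),(516,261)],o['tool_pos'][2]-.087))
print(tpts('w8.npy',[(380,322),(340,486),(420,486),(262,114),(500,114)],.007))
E
```

```text
[[ 48.4 -47.6  44. ]
 [ 48.4  46.6  44.3]
 [ 37.2 -48.6  44. ]
 [ 37.2  47.5  44.2]]
[[ 28.9   0.2   7.1]
 [-26.8 -12.4   6.9]
 [-26.8  13.    6.9]
 [ 84.5 -29.3   7.3]
 [ 84.6  30.2   7.4]]
```

{"api": "step_arm", "payload": {
  "plan": [
    [[-1.6,-0.7,0],0],
    [[0,0,8],0],
    [[0,0,8],0],
    [[0,0,8],0],
    [[0,0,8],0],
    [[0,0,0],0]
  ]
}}

```text
time: 32.6
tool_pos: [0.5764, -0.0013, 0.0972]
eef_rot: [0.997, -0.074, 0.001, 0.001]
force: [-0.3, -0.3, -1.1]
grip_width: 0.0574
grasp_force: 44.1
```

{"api": "step_arm", "payload": {
  "plan": [
    [[0,0,5],0],
    [[0,0,5],0],
    [[0,0,5],0],
    [[0,0,0],0]
  ]
}}

```text
time: 33.1
tool_pos: [0.5765, -0.0013, 0.0824]
eef_rot: [0.997, -0.074, 0.001, 0.001]
force: [-0.1, -0.7, -1.4]
grip_width: 0.0573
grasp_force: 44.1
```

{"api": "step_arm", "payload": {
  "plan": [
    [[0,0,4],0],
    [[0,0,4],0],
    [[0,0,4],0],
    [[0,0,4],0],
    [[0,0,0],0]
  ]
}}

```text
time: 33.72
tool_pos: [0.5766, -0.0014, 0.0665]
eef_rot: [0.997, -0.074, 0.001, 0.001]
force: [0.7, -0.5, -1.2]
grip_width: 0.0574
grasp_force: 44.1
```

{"api": "step_arm", "payload": {
  "plan": [
    [[0,0,5],0],
    [[0,0,5],0],
    [[0,0,5],0],
    [[0,0,4],0],
    [[0,0,0],0]
  ]
}}

```text
time: 34.35
tool_pos: [0.5767, -0.0014, 0.0475]
eef_rot: [0.997, -0.074, 0.001, 0.001]
force: [-0.5, 0.4, -1.6]
grip_width: 0.0573
grasp_force: 44.1
```

Free of side force. The last few millimetres:

{"api": "step_arm", "payload": {
  "plan": [
    [[0,0,2],0],
    [[0,0,2],0],
    [[0,0,1.5],0],
    [[0,0,0],0]
  ]
}}

```text
time: 34.85
tool_pos: [0.5769, -0.0014, 0.0432]
eef_rot: [0.997, -0.074, 0.002, 0.001]
force: [-5.2, -0.1, 16.9]
grip_width: 0.0576
grasp_force: 47.3
```

{"api": "step_arm", "payload": {
  "plan": [
    [[0,0,-0.3],0],
    [[0,0,0],0],
    [[0,0,0],0],
    [[0,0,0],0],
    [[0,0,0],0]
  ],
  "grip": 100
}}

```text
time: 35.48
tool_pos: [0.5768, -0.0014, 0.0426]
eef_rot: [0.997, -0.074, 0.001, 0.001]
force: [-0.6, -0.1, 0.3]
grip_width: 0.0852
grasp_force: 0.0
```

{"api": "step_arm", "payload": {
  "plan": [
    [[0,0,-10],0],
    [[0,0,-40],0],
    [[0,0,-60],0],
    [[0,0,-60],0],
    [[0,0,-40],0],
    [[0,0,0],0]
  ]
}}

```text
time: 36.22
tool_pos: [0.5771, -0.0008, 0.2559]
eef_rot: [0.997, -0.074, 0.004, 0.001]
force: [0.1, -0.2, -0.9]
grip_width: 0.0852
grasp_force: 0.0
```

```bash
python3 - <<'E'
from h import *
plates('top')
go(.44,.275,.25,-108)
E
```

```text
top [464. 168.] 1351 rect [ 632.1 -695.7] [212. 176.] 11.7 holes [[717.4, -651.0]] box [443 136  65  64]
top [ 20. 218.] 375 rect [499.6 842. ] [303.  97.] 0.4 holes [] box [  0 149  38  89]
top [168. 179.] 420 rect [568.2 348.1] [ 89. 146.] 85.1 holes [] box [150 154  32  45]
top [183. 221.] 613 rect [416.  280.2] [ 59. 138.] 72.7 holes [[380.2, 278.1], [387.2, 302.5], [437.7, 273.7]] box [168 201  29  42]
   ctr [410.7 282. ] yaw -17.1 len 56.5
top [360. 224.] 417 rect [ 422.8 -307.3] [100.  58.] 12.9 holes [[400.4, -312.2], [452.5, -286.7], [459.2, -313.3]] box [349 208  22  31]
   ctr [ 428.1 -306.1] yaw -167.6 len 56.8
shift [-175.5 -252.8    2.5] turn 9.5 | tool y yaw -98.5 tcp [ 0.5764 -0.0008  0.2539] q7 -1.84 tilt [ 0.0045 -0.003 ] F [-0.2 -0.3  0.2] t 36.275
```

The top view shows that the small plate was knocked to about (428,-306) mm. The medium plate is unchanged and is next.

```bash
python3 - <<'E'
from h import *
go(.42,.280,.25,-107.2)
E
```

```text
shift [-196.  -254.8    2.4] turn 8.7 | tool y yaw -98.5 tcp [ 0.5764 -0.0008  0.2539] q7 -1.84 tilt [ 0.0045 -0.003 ] F [-0.2 -0.3  0.2] t 36.275
```

{"api": "step_arm", "payload": {
  "plan": [
    [[-28,-36,0],0],
    [[-33,-43,0],0],
    [[-33,-43,0],0],
    [[-33,-43,0],0],
    [[-33,-43,0],0],
    [[-36,-46.8,0],0],
    [[0,0,0],8.7],
    [[0,0,0],0],
    [[0,0,0],0]
  ]
}}

```text
time: 37.4
tool_pos: [0.42, 0.2794, 0.251]
eef_rot: [0.989, -0.148, 0.001, 0.002]
force: [-0.1, -0.1, -0.4]
grip_width: 0.0854
grasp_force: 0.0
```

```bash
python3 - <<'E'
from h import *
plates('wrist')
go(.4115,.2815,.019,-107.2);print(manip.get_obs()['q'].round(2))
E
```

```text
wrist [158.  76.] 3918 rect [554.8 350.4] [ 90. 121.] 84.9 holes [] box [ 80   0 123 127]
wrist [489.   6.] 360 rect [498.6  15.1] [37. 12.] 73.0 holes [] box [473   0  39  15]
wrist [114.  46.] 423 rect [570.1 374.9] [ 5. 82.] 84.8 holes [] box [101   3  30  89]
wrist [250. 164.] 6062 rect [415.7 282.5] [ 60. 142.] 72.6 holes [[379.9, 280.4], [387.7, 305.0], [437.1, 276.0]] box [222 101  58 127]
   ctr [410.4 284.4] yaw -17.4 len 55.9
wrist [415. 149.] 1138 rect [386.4 111. ] [58. 37.] 55.6 holes [[393.9, 118.7]] box [384 128  53  40]
shift [-9.500e+00 -1.000e-01  2.321e+02] turn 0.1 | tool y yaw -107.1 tcp [0.4201 0.2794 0.2511] q7 -2.53 tilt [ 0.002  -0.0035] F [-0.6 -0.   0.4] t 37.45
[-0.65  0.59 -0.    1.73  0.01  0.82 -2.53]
```

{"api": "step_arm", "payload": {
  "plan": [
    [[-6,-1.4,50],0.3],
    [[-5,0,55],0],
    [[0,0,50],0],
    [[0,0,40],0],
    [[0,0,20],0],
    [[0,0,12],0],
    [[0,0,5],0],
    [[0,0,0],0],
    [[0,0,0],0]
  ]
}}

```text
time: 38.58
tool_pos: [0.4106, 0.2841, 0.02]
eef_rot: [0.988, -0.152, 0.002, 0.001]
force: [0.8, -0.1, 0.1]
grip_width: 0.0852
grasp_force: 0.0
```

{"api": "step_arm", "payload": {
  "plan": [
    [[0,0,0],0],
    [[0,0,0],0],
    [[0,0,0],0],
    [[0,0,0],0],
    [[0,0,0],0],
    [[0,0,0],0]
  ],
  "grip": 0,
  "force": 40
}}

```text
time: 39.33
tool_pos: [0.4105, 0.2841, 0.0201]
eef_rot: [0.988, -0.152, 0.002, 0.001]
force: [-2.1, -1.0, 17.5]
grip_width: 0.0575
grasp_force: 38.8
```

{"api": "step_arm", "payload": {
  "plan": [
    [[0,0,-10],0],
    [[0,0,-40],0],
    [[0,0,-60],0],
    [[0,0,-60],0],
    [[0,0,-10],0],
    [[0,0,0],0],
    [[0,0,0],0]
  ]
}}

```text
time: 40.2
tool_pos: [0.4095, 0.2842, 0.1982]
eef_rot: [0.988, -0.152, 0.001, 0.002]
force: [-0.6, -0.4, -1.2]
grip_width: 0.0566
grasp_force: 42.9
```

```bash
python3 - <<'E'
from h import *
c=held();np.save('w9.npy',c,allow_pickle=True)
go(.5769,-.0014,.2,81.7);print(manip.get_obs()['q'].round(2))
E
```

```text
hole px 278 318 [19.9 34.1] tool xy mm [-23.6  12.1   7. ]
hole px 226 318 [19.8 33.6] tool xy mm [-23.5 -12.5   6.9]
hole px 252 213 [32.9 41.6] tool xy mm [29.8 -0.2  7.1]
rect [ 7.9 -0.2] [ 60.3 136.7] 90.0
shift [245.3 222.3  -0.5] turn -9.1 | tool y yaw -107.4 tcp [0.4095 0.2842 0.1982] q7 -2.56 tilt [ 0.0007 -0.0044] F [ 0.5 -0.6 -1.6] t 40.25
[-0.67  0.66 -0.    1.82  0.01  0.66 -2.56]
```

{"api": "step_arm", "payload": {
  "plan": [
    [[25.3,22.3,0],0],
    [[40,36,0],0],
    [[45,41,0],0],
    [[45,41,0],0],
    [[45,41,0],0],
    [[45,41,0],0],
    [[0,0,0],-9.1],
    [[0,0,0],0],
    [[0,0,0],0]
  ]
}}

```text
time: 41.38
tool_pos: [0.5769, -0.0004, 0.2002]
eef_rot: [0.997, -0.074, 0.001, 0.001]
force: [-0.6, -0.0, -0.8]
grip_width: 0.0565
grasp_force: 42.9
```

```bash
python3 - <<'E'
from h import *
go(.5768,-.0014,.1,81.7)
E
```

```text
shift [ -0.2   0.8 100.2] turn -0.2 | tool y yaw -98.5 tcp [ 5.769e-01 -4.000e-04  2.002e-01] q7 -1.89 tilt [ 0.0014 -0.0027] F [-0.6 -0.  -0.8] t 41.375
```

{"api": "step_arm", "payload": {
  "plan": [
    [[0,0.8,35],-0.2],
    [[0,0,40],0],
    [[0,0,20],0],
    [[0,0,8],0],
    [[0,0,7],0],
    [[0,0,5],0],
    [[0,0,0],0]
  ]
}}

```text
time: 42.25
tool_pos: [0.5775, -0.0022, 0.0858]
eef_rot: [0.997, -0.071, 0.001, 0.001]
force: [-0.3, 0.1, -0.8]
grip_width: 0.0563
grasp_force: 43.0
```

{"api": "step_arm", "payload": {
  "plan": [
    [[0,0,4],0],
    [[0,0,4],0],
    [[0,0,4],0],
    [[0,0,4],0],
    [[0,0,4],0],
    [[0,0,4],0],
    [[0,0,0],0]
  ]
}}

```text
time: 43.12
tool_pos: [0.5773, -0.0023, 0.0613]
eef_rot: [0.997, -0.071, 0.001, 0.001]
force: [-0.2, 0.3, -0.5]
grip_width: 0.0563
grasp_force: 43.0
```

{"api": "step_arm", "payload": {
  "plan": [
    [[0,0,2],0],
    [[0,0,2],0],
    [[0,0,1.5],0],
    [[0,0,0],0]
  ]
}}

```text
time: 43.62
tool_pos: [0.5776, -0.0024, 0.0565]
eef_rot: [0.997, -0.071, 0.001, 0.001]
force: [-2.2, -0.3, 7.5]
grip_width: 0.0566
grasp_force: 46.8
```

{"api": "step_arm", "payload": {
  "plan": [
    [[0,0,0],0],
    [[0,0,0],0],
    [[0,0,0],0],
    [[0,0,0],0],
    [[0,0,0],0]
  ],
  "grip": 100
}}

```text
time: 44.25
tool_pos: [0.5775, -0.0024, 0.0561]
eef_rot: [0.997, -0.071, 0.001, 0.001]
force: [0.7, -0.1, 0.3]
grip_width: 0.0854
grasp_force: 0.0
```

{"api": "step_arm", "payload": {
  "plan": [
    [[0,0,-10],0],
    [[0,0,-40],0],
    [[0,0,-60],0],
    [[0,0,-60],0],
    [[0,0,-25],0],
    [[0,0,0],0]
  ]
}}

```text
time: 45.0
tool_pos: [0.5775, -0.0018, 0.2535]
eef_rot: [0.997, -0.071, 0.003, 0.001]
force: [0.3, -0.3, -0.5]
grip_width: 0.0854
grasp_force: 0.0
```

```bash
python3 - <<'E'
from h import *
c=plates('top');c=read_camera('wrist');np.save('w10.npy',c,allow_pickle=True);cv2.imwrite('pics/w10.png',cv2.resize(c['color'],(768,576)))
go(.43,-.306,.25,-77.6)
E
```

```text
top [464. 168.] 1369 rect [ 632.4 -695.3] [213. 176.] 11.9 holes [[717.4, -647.6], [723.2, -670.0]] box [443 136  65  64]
top [168. 179.] 430 rect [568.1 348.2] [ 90. 146.] 85.1 holes [] box [150 154  32  45]
top [ 20. 220.] 371 rect [485.4 841.7] [275.  97.] 0.3 holes [] box [  0 157  38  81]
top [360. 224.] 424 rect [ 422.9 -307.2] [101.  59.] 11.9 holes [[400.7, -311.2], [452.5, -286.7], [458.2, -312.6]] box [349 208  22  31]
   ctr [ 428.  -305.4] yaw -168.1 len 55.9
shift [-102.2  321.9    1.6] turn -20.5 | tool y yaw -98.1 tcp [ 0.5768 -0.0018  0.251 ] q7 -1.87 tilt [ 0.0021 -0.0031] F [-0.2  0.4  0. ] t 45.1
```

View pics/w10.png

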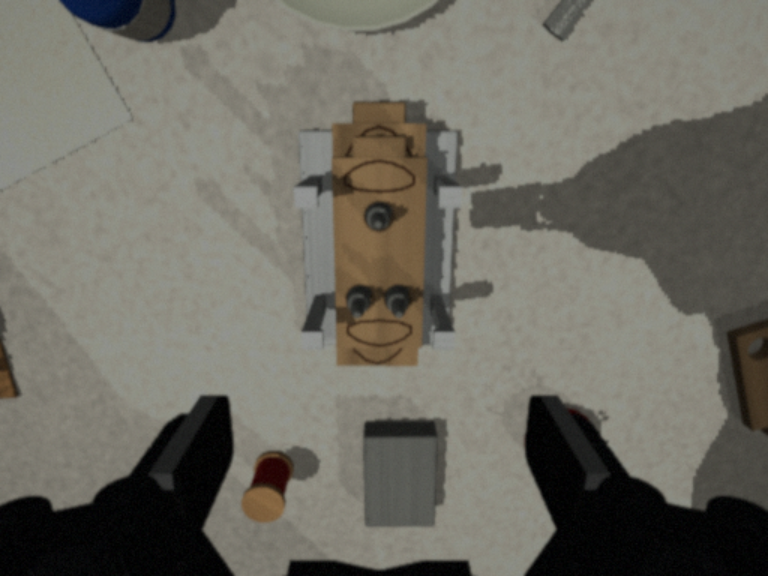

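Both plates lie flat over the posts at (378,216), (359,300) and (399,300). Next is the small plate.

{"api": "step_arm", "payload": {
  "plan": [
    [[-12,40,0],0],
    [[-15,47,0],0],
    [[-15,47,0],0],
    [[-15,47,0],0],
    [[-15,47,0],0],
    [[-15,47,0],0],
    [[-15.2,46.9,0],0],
    [[0,0,0],-10.2],
    [[0,0,0],-10.3],
    [[0,0,0],0]
  ]
}}

```text
time: 46.35
tool_pos: [0.4299, -0.3059, 0.2509]
eef_rot: [0.994, 0.107, 0.001, 0.001]
force: [0.1, -0.4, 0.0]
grip_width: 0.0852
grasp_force: 0.0
```

```bash
python3 - <<'E'
from h import *
plates('wrist')
go(.4285,-.3055,.0195,-77.8);print(manip.get_obs()['q'].round(2))
E
```

```text
wrist [252. 167.] 4089 rect [ 422.1 -307.4] [102.  60.] 12.3 holes [[401.0, -312.0], [458.9, -312.3], [453.5, -287.5]] box [224 123  57  91]
   ctr [ 428.6 -306. ] yaw -167.6 len 56.5
shift [ -1.6  -1.2 231.6] turn -0.1 | tool y yaw -77.9 tcp [ 0.4299 -0.3059  0.2511] q7 -1.03 tilt [ 0.0015 -0.0021] F [-0.1  0.5  0.1] t 46.4
[ 0.72  0.64 -0.3   1.65  0.23  0.89 -1.03]
```

{"api": "step_arm", "payload": {
  "plan": [
    [[-1.4,-0.5,50],-0.2],
    [[0,0,55],0],
    [[0,0,50],0],
    [[0,0,40],0],
    [[0,0,20],0],
    [[0,0,12],0],
    [[0,0,4.5],0],
    [[0,0,0],0],
    [[0,0,0],0]
  ]
}}

```text
time: 47.52
tool_pos: [0.4296, -0.3067, 0.0209]
eef_rot: [0.994, 0.109, 0.001, 0.002]
force: [1.0, 0.6, 0.7]
grip_width: 0.0852
grasp_force: 0.0
```

{"api": "step_arm", "payload": {
  "plan": [
    [[0,0,0],0],
    [[0,0,0],0],
    [[0,0,0],0],
    [[0,0,0],0],
    [[0,0,0],0],
    [[0,0,0],0]
  ],
  "grip": 0,
  "force": 40
}}

```text
time: 48.28
tool_pos: [0.4295, -0.3065, 0.021]
eef_rot: [0.994, 0.109, 0.001, 0.002]
force: [-3.1, 2.0, 17.6]
grip_width: 0.0563
grasp_force: 38.8
```

{"api": "step_arm", "payload": {
  "plan": [
    [[0,0,-10],0],
    [[0,0,-40],0],
    [[0,0,-60],0],
    [[0,0,-60],0],
    [[0,0,-10],0],
    [[0,0,0],0],
    [[0,0,0],0]
  ]
}}

```text
time: 49.15
tool_pos: [0.4285, -0.3057, 0.1991]
eef_rot: [0.994, 0.109, 0.0, 0.001]
force: [-0.3, -0.2, -0.5]
grip_width: -0.0001
grasp_force: 0.0
```

```bash
python3 - <<'E'
from h import *
c=held();np.save('w11.npy',c,allow_pickle=True)
go(.577,-.0018,.2,-77.9);print(manip.get_obs()['q'].round(2))
E
```

```text
hole px 258 202 [17. 19.] tool xy mm [34.6  2.2  7. ]
hole px 274 146 [19.2 20.9] tool xy mm [58.3  8.5  7. ]
hole px 246 145 [19.4 20.6] tool xy mm [58.6 -2.4  7. ]
rect [43.6  2.9] [44.2 25.8] 1.3
shift [ 211.  -264.3   -1.5] turn 0.5 | tool y yaw -77.4 tcp [ 0.4285 -0.3056  0.199 ] q7 -1.07 tilt [ 0.0007 -0.0019] F [1.  0.3 0.6] t 49.2
[ 0.72  0.71 -0.29  1.72  0.28  0.75 -1.07]
```

The small plate slipped out because the grasp was too shallow. I open, re-measure and grip lower.

{"api": "step_arm", "payload": {
  "plan": [
    [[0,0,-40],0],
    [[0,0,0],0],
    [[0,0,0],0],
    [[0,0,0],0],
    [[0,0,0],0],
    [[0,0,0],0],
    [[0,0,0],0]
  ],
  "grip": 100
}}

```text
time: 50.08
tool_pos: [0.4288, -0.3058, 0.2401]
eef_rot: [0.994, 0.109, 0.001, 0.002]
force: [-0.4, 0.3, -0.6]
grip_width: 0.0856
grasp_force: 0.0
```

```bash
python3 - <<'E'
from h import *
plates('wrist')
go(.4285,-.306,.0115,-77.6)
E
```

```text
wrist [258. 169.] 4340 rect [ 423.3 -313.9] [103.  60.] 11.4 holes [[402.0, -317.7], [459.3, -319.6], [454.4, -294.5]] box [230 123  59  94]
   ctr [ 429.4 -312.4] yaw -169.0 len 55.9
shift [ -0.7  -0.7 228.7] turn 0.2 | tool y yaw -77.4 tcp [ 0.4288 -0.3058  0.2402] q7 -1.04 tilt [ 0.0023 -0.003 ] F [-0.2  0.   0.7] t 50.125
```

{"api": "step_arm", "payload": {
  "plan": [
    [[-0.6,6.7,50],1.3],
    [[0,0,55],0],
    [[0,0,50],0],
    [[0,0,40],0],
    [[0,0,20],0],
    [[0,0,10],0],
    [[0,0,5],0],
    [[0,0,0],0],
    [[0,0,0],0]
  ]
}}

```text
time: 51.25
tool_pos: [0.4305, -0.3134, 0.0109]
eef_rot: [0.995, 0.098, 0.001, 0.002]
force: [-0.2, -0.1, -0.5]
grip_width: 0.0855
grasp_force: 0.0
```

{"api": "step_arm", "payload": {
  "plan": [
    [[0,0,0],0],
    [[0,0,0],0],
    [[0,0,0],0],
    [[0,0,0],0],
    [[0,0,0],0],
    [[0,0,0],0]
  ],
  "grip": 0,
  "force": 40
}}

```text
time: 52.0
tool_pos: [0.4303, -0.3133, 0.0107]
eef_rot: [0.995, 0.098, 0.001, 0.002]
force: [-1.9, 1.2, 7.9]
grip_width: 0.0589
grasp_force: 41.6
```

{"api": "step_arm", "payload": {
  "plan": [
    [[0,0,-10],0],
    [[0,0,-40],0],
    [[0,0,-60],0],
    [[0,0,-60],0],
    [[0,0,-15],0],
    [[0,0,0],0],
    [[0,0,0],0]
  ]
}}

```text
time: 52.88
tool_pos: [0.4294, -0.3124, 0.1945]
eef_rot: [0.995, 0.098, 0.001, 0.001]
force: [-0.1, -0.8, -1.5]
grip_width: 0.0587
grasp_force: 44.3
```

```bash
python3 - <<'E'
from h import *
c=held(-.001);np.save('w11.npy',c,allow_pickle=True)
go(.577,-.0018,.2,-77.9);print(manip.get_obs()['q'].round(2))
E
```

```text
hole px 249 336 [28.9 39.2] tool xy mm [-27.4  -1.5  -1. ]
hole px 283 222 [33.6 45.2] tool xy mm [28.8 12.2 -1. ]
hole px 221 222 [34.2 45.6] tool xy mm [ 29.  -12.7  -1. ]
rect [-3.  -0.1] [98.4 60.6] 0.2
shift [ 205.4 -275.7   -6.2] turn -0.8 | tool y yaw -78.7 tcp [ 0.4294 -0.3123  0.1943] q7 -1.09 tilt [ 0.0009 -0.0021] F [ 0.8  0.3 -1.6] t 52.925
[ 0.73  0.72 -0.3   1.71  0.29  0.75 -1.09]
```

{"api": "step_arm", "payload": {
  "plan": [
    [[20.4,-27.7,0],0],
    [[30,-40,0],0],
    [[31,-42,0],0],
    [[31,-42,0],0],
    [[31,-42,0],0],
    [[31,-42,0],0],
    [[31,-40,0],0],
    [[0,0,0],0],
    [[0,0,0],-10],
    [[0,0,0],-10]
  ]
}}

```text
time: 54.18
tool_pos: [0.5769, -0.0027, 0.1937]
eef_rot: [0.962, 0.272, -0.0, 0.002]
force: [0.2, 0.1, -1.1]
grip_width: 0.0589
grasp_force: 44.3
```

{"api": "step_arm", "payload": {
  "plan": [
    [[0,0,0],-10],
    [[0,0,0],-10],
    [[0,0,0],-10],
    [[0,0,0],-10],
    [[0,0,0],-10],
    [[0,0,0],-10],
    [[0,0,0],-10],
    [[0,0,0],-10],
    [[0,0,0],-10],
    [[0,0,0],-10]
  ]
}}

```text
time: 55.42
tool_pos: [0.577, -0.0028, 0.1937]
eef_rot: [0.41, 0.912, -0.001, 0.001]
force: [0.1, -0.4, -1.4]
grip_width: 0.0589
grasp_force: 44.3
```

{"api": "step_arm", "payload": {
  "plan": [
    [[0,0,0],-10],
    [[0,0,0],-10],
    [[0,0,0],-10],
    [[0,0,0],-10.4],
    [[0,0,0],0],
    [[0,0,0],0]
  ]
}}

```text
time: 56.18
tool_pos: [0.5772, -0.0024, 0.1942]
eef_rot: [0.075, 0.997, -0.001, 0.001]
force: [-0.2, 0.9, -0.3]
grip_width: 0.0587
grasp_force: 44.3
```

```bash
python3 - <<'E'
from h import *
go(.5775,-.0018,.1,81.7);print(manip.get_obs()['q'].round(2))
E
```

```text
shift [ 0.   0.9 94.2] turn -0.3 | tool y yaw 81.4 tcp [ 0.5772 -0.0024  0.1942] q7 0.65 tilt [ 0.0017 -0.0031] F [-0.2  0.9 -0.3] t 56.175
[ 0.39  0.93 -0.98  1.53  0.83  1.14  0.65]
```

{"api": "step_arm", "payload": {
  "plan": [
    [[0,0.5,40],-0.3],
    [[0,0,40],0],
    [[0,0,15],0],
    [[0,0,10],0],
    [[0,0,7],0],
    [[0,0,6],0],
    [[0,0,0],0]
  ]
}}

```text
time: 57.05
tool_pos: [0.5778, -0.002, 0.0767]
eef_rot: [0.07, 0.998, -0.001, 0.001]
force: [0.6, -0.1, -0.4]
grip_width: 0.0588
grasp_force: 44.2
```

{"api": "step_arm", "payload": {
  "plan": [
    [[0,0,4],0],
    [[0,0,4],0],
    [[0,0,3],0],
    [[0,0,0],0]
  ]
}}

```text
time: 57.55
tool_pos: [0.5779, -0.002, 0.0659]
eef_rot: [0.07, 0.998, -0.001, 0.002]
force: [0.1, -0.4, -0.5]
grip_width: 0.0587
grasp_force: 48.2
```

{"api": "step_arm", "payload": {
  "plan": [
    [[0,0,2.5],0],
    [[0,0,2],0],
    [[0,0,2],0],
    [[0,0,1],0],
    [[0,0,0],0]
  ]
}}

```text
time: 58.18
tool_pos: [0.5778, -0.002, 0.0584]
eef_rot: [0.07, 0.998, -0.001, 0.001]
force: [-3.7, -0.7, 9.1]
grip_width: 0.0592
grasp_force: 50.0
```

{"api": "step_arm", "payload": {
  "plan": [
    [[0,0,0],0],
    [[0,0,0],0],
    [[0,0,0],0],
    [[0,0,0],0],
    [[0,0,0],0]
  ],
  "grip": 100
}}

```text
time: 58.8
tool_pos: [0.5778, -0.002, 0.0581]
eef_rot: [0.07, 0.998, -0.001, 0.001]
force: [0.4, -0.4, 0.4]
grip_width: 0.0854
grasp_force: 0.0
```

{"api": "step_arm", "payload": {
  "plan": [
    [[0,0,-10],0],
    [[0,0,-40],0],
    [[0,0,-60],0],
    [[0,0,-60],0],
    [[0,0,-20],0],
    [[0,0,0],0]
  ]
}}

```text
time: 59.55
tool_pos: [0.5776, -0.0013, 0.2499]
eef_rot: [0.07, 0.998, -0.001, 0.003]
force: [0.3, 0.6, -1.1]
grip_width: 0.0854
grasp_force: 0.0
```

```bash
python3 - <<'E'
from h import *
c=read_camera('wrist');np.save('w12.npy',c,allow_pickle=True);cv2.imwrite('pics/w12.png',cv2.resize(c['color'],(768,576)))
go(.5685,.3502,.22,84.8);print(manip.get_obs()['q'].round(2))
E
```

```text
shift [ 58.  347.1  27.4] turn -2.8 | tool y yaw 82.0 tcp [ 0.5773 -0.0015  0.2485] q7 0.72 tilt [ 0.0031 -0.0033] F [ 0.4 -0.5  0.1] t 59.6
[ 0.4   0.86 -1.02  1.46  0.76  1.24  0.72]
```

View pics/w12.png

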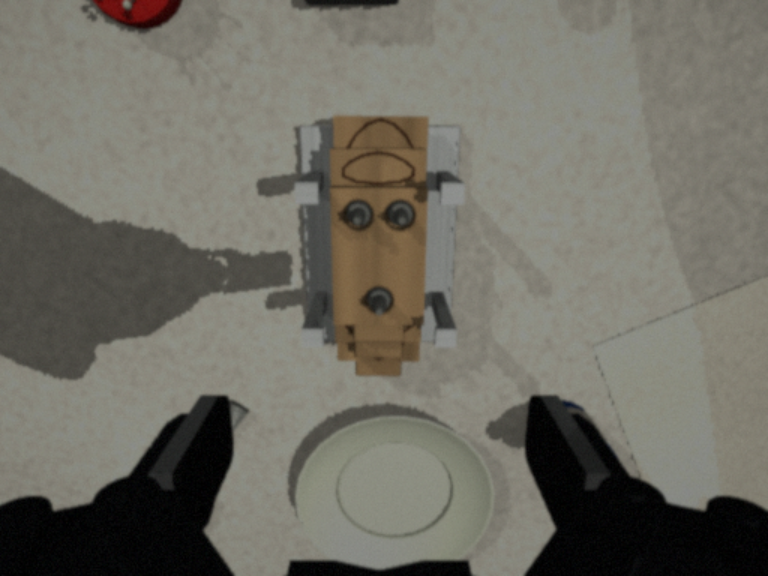

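All three plates are stacked with their tongues at the single post (378,299). Fetching the retainer.

{"api": "step_arm", "payload": {
  "plan": [
    [[5,32,0],0],
    [[6,40,0],0],
    [[6,45,0],0],
    [[6,45,0],0],
    [[7,45,0],0],
    [[7,45,0],0],
    [[7,45,0],0],
    [[7,30,0],0],
    [[7,20.1,0],0],
    [[0,0,0],-2.8]
  ]
}}

```text
time: 60.85
tool_pos: [0.5673, 0.3521, 0.2456]
eef_rot: [0.044, 0.999, -0.002, 0.0]
force: [1.0, -0.4, 0.3]
grip_width: 0.0854
grasp_force: 0.0
```

{"api": "step_arm", "payload": {
  "plan": [
    [[0,0,0],0],
    [[0,0,0],0]
  ]
}}

```text
time: 61.1
tool_pos: [0.5686, 0.35, 0.2465]
eef_rot: [0.046, 0.999, -0.002, 0.001]
force: [0.1, 0.1, 0.4]
grip_width: 0.0852
grasp_force: 0.0
```

```bash
python3 - <<'E'
from h import *
c=read_camera('wrist');np.save('w13.npy',c,allow_pickle=True);cv2.imwrite('pics/w13.png',cv2.resize(c['color'],(768,576)))
go(.5685,.3502,.030,84.8);print(manip.get_obs()['q'].round(2))
E
```

```text
shift [  0.7   0.9 216.7] turn -0.1 | tool y yaw 84.7 tcp [0.5686 0.3499 0.2467] q7 0.4 tilt [ 0.002  -0.0034] F [-0.2  0.2  0.3] t 61.15
[-0.28  0.98 -0.94  1.07  0.75  1.41  0.4 ]
```

View pics/w13.png

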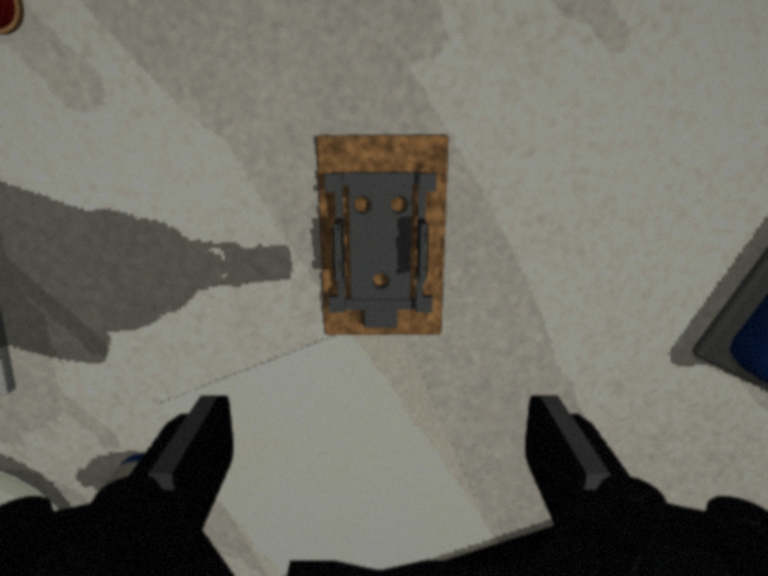

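The retainer is in place on the mat, with its centre at (380,245). Going down and pinching.

{"api": "step_arm", "payload": {
  "plan": [
    [[0.7,0.9,50],0],
    [[0,0,55],0],
    [[0,0,50],0],
    [[0,0,30],0],
    [[0,0,20],0],
    [[0,0,8],0],
    [[0,0,3.5],0],
    [[0,0,0],0],
    [[0,0,0],0]
  ]
}}

```text
time: 62.28
tool_pos: [0.5687, 0.3508, 0.0313]
eef_rot: [0.046, 0.999, -0.001, 0.002]
force: [0.5, -0.1, 0.1]
grip_width: 0.0855
grasp_force: 0.0
```

{"api": "step_arm", "payload": {
  "plan": [
    [[0,0,0],0],
    [[0,0,0],0],
    [[0,0,0],0],
    [[0,0,0],0],
    [[0,0,0],0],
    [[0,0,0],0],
    [[0,0,0],0],
    [[0,0,0],0]
  ],
  "grip": 0,
  "force": 45
}}

```text
time: 63.28
tool_pos: [0.5687, 0.3508, 0.032]
eef_rot: [0.046, 0.999, -0.001, 0.002]
force: [-4.2, -5.2, 20.0]
grip_width: 0.0458
grasp_force: 44.4
```

{"api": "step_arm", "payload": {
  "plan": [
    [[0,0,-5],0],
    [[0,0,-30],0],
    [[0,0,-50],0],
    [[0,0,-60],0],
    [[0,0,-40],0],
    [[0,0,0],0],
    [[0,0,0],0]
  ]
}}

```text
time: 64.15
tool_pos: [0.5678, 0.3509, 0.2147]
eef_rot: [0.046, 0.999, -0.002, 0.001]
force: [-0.1, 0.5, -1.9]
grip_width: 0.0458
grasp_force: 47.2
```

```bash
python3 - <<'E'
from h import *
c=read_camera('wrist');np.save('w14.npy',c,allow_pickle=True);cv2.imwrite('pics/w14.png',cv2.resize(c['color'],(768,576)))
a=np.load('w3.npy',allow_pickle=True).item()['color'].astype(float);b=c['color'].astype(float)
# panel shift vs first carry (w3), panel region
g=lambda i:cv2.GaussianBlur(cv2.cvtColor(i.astype('uint8'),cv2.COLOR_BGR2GRAY),(3,3),0)[300:372,185:325].astype('float32')
print(cv2.phaseCorrelate(g(a),g(b)))
go(.577,-.0018,.2,81.7);print(manip.get_obs()['q'].round(2))
E
```

```text
((0.06273771167323616, -0.1010636056211851), 0.8722580951167109)
shift [ -41.3 -350.3   15.8] turn 3.1 | tool y yaw 84.8 tcp [0.5678 0.3509 0.2143] q7 0.37 tilt [ 0.0012 -0.0042] F [-1.3 -0.  -2.2] t 64.2
[-0.27  1.01 -0.93  1.12  0.77  1.35  0.37]
```

View pics/w14.png

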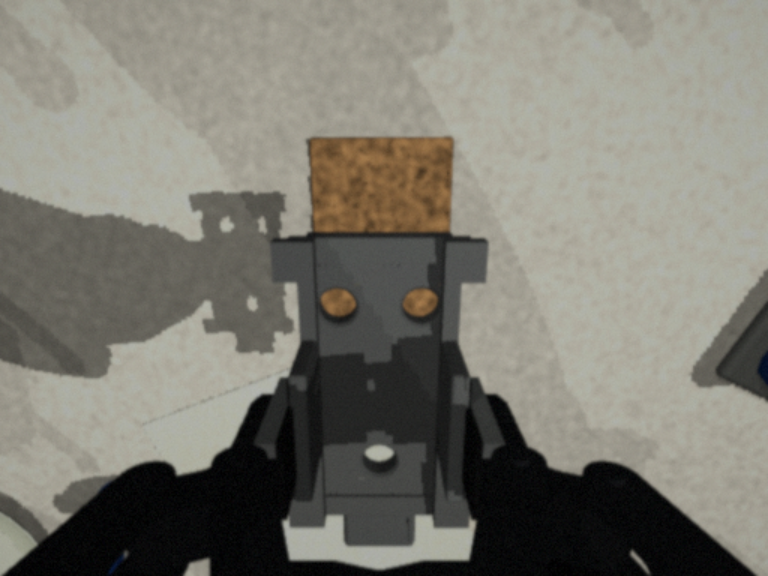

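The held pose is identical to the first carry (shift about 0.1 px). I take it back to the pose where it was lifted off.

{"api": "step_arm", "payload": {
  "plan": [
    [[-4,-30,0],0],
    [[-5,-40,0],0],
    [[-5,-45,0],0],
    [[-5,-45,0],0],
    [[-5,-45,0],0],
    [[-5,-45,0],0],
    [[-5,-45,0],0],
    [[-4,-35,0],0],
    [[-3.3,-20.3,0],0],
    [[0,0,0],3.1]
  ]
}}

```text
time: 65.45
tool_pos: [0.577, -0.0026, 0.2159]
eef_rot: [0.074, 0.997, -0.001, 0.001]
force: [0.0, 0.7, -1.5]
grip_width: 0.0453
grasp_force: 47.2
```

{"api": "step_arm", "payload": {
  "plan": [
    [[0,0,0],0],
    [[0,0,0],0]
  ]
}}

```text
time: 65.7
tool_pos: [0.577, -0.0007, 0.2164]
eef_rot: [0.072, 0.997, -0.001, 0.001]
force: [-0.3, 0.1, -0.8]
grip_width: 0.0452
grasp_force: 47.2
```

```bash
python3 - <<'E'
from h import *
go(.577,-.0012,.12,81.7)
E
```

```text
shift [ 0.2 -0.3 96.4] turn 0.1 | tool y yaw 81.8 tcp [ 0.577  -0.0007  0.2164] q7 0.69 tilt [ 0.0021 -0.0027] F [-0.3  0.1 -0.8] t 65.7
```

{"api": "step_arm", "payload": {
  "plan": [
    [[0.2,-0.3,40],0],
    [[0,0,40],0],
    [[0,0,15],0],
    [[0,0,0],0],
    [[0,0,0],0]
  ]
}}

```text
time: 66.32
tool_pos: [0.5776, -0.0017, 0.123]
eef_rot: [0.073, 0.997, -0.001, 0.002]
force: [-0.6, -0.0, -1.6]
grip_width: 0.0456
grasp_force: 47.2
```

{"api": "step_arm", "payload": {
  "plan": [
    [[0,0,3],0],
    [[0,0,3],0],
    [[0,0,3],0],
    [[0,0,3],0],
    [[0,0,0],0]
  ]
}}

```text
time: 66.95
tool_pos: [0.577, -0.002, 0.1094]
eef_rot: [0.073, 0.997, -0.001, 0.001]
force: [0.3, 0.1, -0.7]
grip_width: 0.0457
grasp_force: 47.2
```

{"api": "step_arm", "payload": {
  "plan": [
    [[0,0.6,2.5],0],
    [[0,0,2.5],0],
    [[0,0,2.5],0],
    [[0,0,0],0]
  ]
}}

```text
time: 67.45
tool_pos: [0.5771, -0.0014, 0.1019]
eef_rot: [0.073, 0.997, -0.001, 0.001]
force: [0.1, -0.8, -2.0]
grip_width: 0.0455
grasp_force: 47.2
```

{"api": "step_arm", "payload": {
  "plan": [
    [[0,0,2.5],0],
    [[0,0,2.5],0],
    [[0,0,0],0]
  ]
}}

```text
time: 67.82
tool_pos: [0.5771, -0.0015, 0.0969]
eef_rot: [0.073, 0.997, -0.001, 0.001]
force: [0.1, -0.0, -1.0]
grip_width: 0.0453
grasp_force: 47.2
```

{"api": "step_arm", "payload": {
  "plan": [
    [[0,0,2],0],
    [[0,0,2],0],
    [[0,0,2],0],
    [[0,0,1],0],
    [[0,0,0],0]
  ]
}}

```text
time: 68.45
tool_pos: [0.5774, -0.0014, 0.0911]
eef_rot: [0.073, 0.997, -0.002, 0.002]
force: [-5.9, -1.6, 18.8]
grip_width: 0.0456
grasp_force: 53.1
```

It is seated at the original height, pressing with 19 N. Releasing.

{"api": "step_arm", "payload": {
  "plan": [
    [[0,0,0],0],
    [[0,0,0],0],
    [[0,0,0],0],
    [[0,0,0],0],
    [[0,0,0],0],
    [[0,0,0],0]
  ],
  "grip": 100
}}

```text
time: 69.2
tool_pos: [0.5772, -0.0015, 0.0901]
eef_rot: [0.073, 0.997, -0.001, 0.001]
force: [0.3, 0.2, -0.5]
grip_width: 0.0854
grasp_force: 0.0
```

{"api": "step_arm", "payload": {
  "plan": [
    [[0,0,-10],0],
    [[0,0,-30],0],
    [[0,0,-50],0],
    [[0,0,-60],0],
    [[0,0,-50],0],
    [[0,0,0],0],
    [[0,0,0],0]
  ]
}}

```text
time: 70.08
tool_pos: [0.5765, -0.001, 0.2902]
eef_rot: [0.073, 0.997, -0.002, 0.001]
force: [-0.6, 0.1, -1.1]
grip_width: 0.0853
grasp_force: 0.0
```

```bash
python3 - <<'E'
from h import *
c=read_camera('wrist');o=manip.get_obs();np.save('w15.npy',c,allow_pickle=True);cv2.imwrite('pics/w15.png',c['color'])
# dark panel/tab extents in stand frame, per height
S=np.array([.577,-.0015]);th=np.radians(-8.3);Rz=np.array([[np.cos(th),np.sin(th)],[-np.sin(th),np.cos(th)]])
def sp(x,y,z): w=S+Rz.T@np.array([x,y])/1000; return proj(c,[w[0],w[1],z])
g=cv2.cvtColor(c['color'],cv2.COLOR_BGR2GRAY)
# intensity profile across y at tab top (z=.101) x=0, and at hook x=+-38 height .078
for x,z in [(0,.101),(12,.101),(-12,.101),(-50,.071)]:
    print(x,z,[(y,int(g[tuple(np.round(sp(x,y,z)).astype(int)[::-1])])) for y in range(-40,41,2)])
print(o['tool_pos'],o['force'].round(1),o['grip_width'])
a=read_camera('side');a0=np.load('side0.npy',allow_pickle=True).item()
d=cv2.absdiff(a['color'],a0['color'])[165:240,245:325].max(2);print('side diff mean',d.mean(),'>40:',(d>40).sum())
E
```

```text
0 0.101 [(-40, 85), (-38, 75), (-36, 76), (-34, 75), (-32, 66), (-30, 53), (-28, 67), (-26, 49), (-24, 35), (-22, 56), (-20, 58), (-18, 57), (-16, 55), (-14, 56), (-12, 59), (-10, 56), (-8, 59), (-6, 57), (-4, 58), (-2, 57), (0, 55), (2, 63), (4, 67), (6, 64), (8, 65), (10, 64), (12, 56), (14, 36), (16, 34), (18, 33), (20, 37), (22, 49), (24, 67), (26, 28), (28, 59), (30, 66), (32, 121), (34, 130), (36, 135), (38, 131), (40, 131)]
12 0.101 [(-40, 85), (-38, 73), (-36, 65), (-34, 67), (-32, 59), (-30, 56), (-28, 59), (-26, 56), (-24, 34), (-22, 53), (-20, 60), (-18, 54), (-16, 58), (-14, 56), (-12, 61), (-10, 58), (-8, 59), (-6, 58), (-4, 56), (-2, 57), (0, 56), (2, 54), (4, 54), (6, 63), (8, 67), (10, 64), (12, 44), (14, 38), (16, 37), (18, 48), (20, 50), (22, 60), (24, 64), (26, 32), (28, 62), (30, 66), (32, 56), (34, 93), (36, 96), (38, 105), (40, 127)]
-12 0.101 [(-40, 84), (-38, 73), (-36, 76), (-34, 80), (-32, 72), (-30, 48), (-28, 64), (-26, 37), (-24, 36), (-22, 61), (-20, 61), (-18, 56), (-16, 56), (-14, 62), (-12, 61), (-10, 61), (-8, 66), (-6, 64), (-4, 63), (-2, 66), (0, 68), (2, 62), (4, 65), (6, 65), (8, 64), (10, 60), (12, 48), (14, 32), (16, 38), (18, 37), (20, 35), (22, 44), (24, 68), (26, 40), (28, 62), (30, 62), (32, 93), (34, 128), (36, 134), (38, 133), (40, 127)]
-50 0.071 [(-40, 60), (-38, 58), (-36, 59), (-34, 40), (-32, 62), (-30, 74), (-28, 87), (-26, 74), (-24, 75), (-22, 63), (-20, 36), (-18, 49), (-16, 70), (-14, 72), (-12, 72), (-10, 68), (-8, 54), (-6, 59), (-4, 69), (-2, 70), (0, 72), (2, 74), (4, 62), (6, 56), (8, 77), (10, 78), (12, 76), (14, 77), (16, 68), (18, 51), (20, 45), (22, 73), (24, 79), (26, 84), (28, 75), (30, 64), (32, 63), (34, 58), (36, 35), (38, 42), (40, 55)]
[ 0.57646951 -0.0009728   0.28966866] [-0.3 -0.2 -0.7] 0.08525113061827787
side diff mean 34.380833333333335 >40: 816
```

The tab faces read back at about ±31 mm (sprung out) and the retainer is at its original seated height. Handing in.

```bash
python3 -c "
from cell import manip
print(manip.hand_in())"
```

```text
the job is handed in; nothing more can be done
None
```

I handed the job in after about 70 s of robot time: retainer parked on the cork mat first, large, medium and small plates stacked fully home, and the retainer back at its original seated height; the final wrist image put both tabs at their sprung-out width, but I did not view a closing picture of the catches.

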